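Strap a foil-wrapped staining box down on the orbital shaker

ROBOT

A 6-joint arm with a two-finger parallel gripper is mounted at the origin on a cart in front of the work surface, level with it; the furniture and walls round the work are solid. World frame = base frame: x ahead of the robot, y to its left, z up, the work surface at z = 0. Lengths are in m, angles in rad, forces in N, time in s.
With the tool pointing down it reaches from about 0.25 to 0.725 m from the base axis. Payload 9.7 kg.
Tool frame: the origin (TCP) lies midway between the tips of the shut fingers; the grasp point (between the pads) lies 19 mm behind it; z points along the fingers, y is the direction in which the jaws open and shut (so a half turn about z gives the same grasp; the last joint's range is limited). The gripper opens to 85 mm and grips with 20 to 120 N. Pads are 22 mm wide; open, the fingers measure 114 mm over their backs; the gripper's body (76 mm by 85 mm) begins 54 mm behind the grasp point. The pads swing forward as they close: fully open they stand 13 mm farther back than shut.
Start: joints at [1.335, 0.087, 0.176, 1.66, 0, 1.571], TCP at [0.128, 0.535, 0.211] pointing down, gripper open.
Joint ranges: [-3.13, 3.13], [-0.85, 1.81], [-1.15, 1.24], [-2.2, 2.28], [-1.44, 1.52], [-3.14, 3.14]. Speed limits (rad/s): [2.22, 2.22, 2.57, 3.14, 3.14, 3.14].

INTERFACE

Orientations are given as a unit quaternion [w, x, y, z].
In Python, from bench import robot gives the robot as it stands. The module is installed in compiled form; this text tells all that it offers.
- The arm moves only by the tool play_rows, never from a script. Its argument "rows" is a list of rows, each an object with "dp": the shift along the tool's x, y, z each as a share of 500 mm, from -1 to 1, a list of three; "turn": the turn, a rotation vector about the tool's x, y, z each as a share of 90 degrees, from -1 to 1, a list of three. In form: [{"dp": [tx, ty, tz], "turn": [wx, wy, wz]}, ...]. A call has exactly 5 rows; each row shifts and turns the pose as measured when the row begins, along the tool's axes as they then stand; what a row does not reach is not made up. A row lasts 1/10 s, in which the tool goes at most 50 mm and 8.59 degrees, less where a joint would pass 70% of its speed; a pose out of reach is approached as far as the arm can. A call with a number of a shift or a turn outside -1 to 1 is refused whole. A call with a gripper value outside its range is refused whole. "jaw" is the opening, from 0 (shut) to 1 (fully open), set as the call begins (left out, the last holds). The fingers move at their own pace and stop on an object; "newtons" is the grip in N (left out, the last holds). Time passes only in rows, so rows that do not move let the fingers close, or fill a call up. It gives the time, the measured TCP pose, the force and the opening at its end, in the units of the state.
- robot.observe(): the state, without advancing time (a new reading comes with each control period).
- robot.camera(name): name is "side" or "top"; returns the picture (384x512x3 uint8, red, green, blue); there is no depth.
- robot.camera_info(name): a dict with "fx", "fy", "cx", "cy" (pixels), "k1" (the pictures are not rectified: a ray, as slopes to the right and down, at radius r is drawn at 1 + k1 r^2 times it, then the intrinsics apply), "extrinsics" (4x4, takes a point from camera to world coordinates). Camera axes: x right, y down, z forward; pixel columns grow to the right and rows downward; lengths in m; the calibration is good to about 2 mm. A picture is of the moment at which its call begins. camera_info takes no time and is no camera call.
- robot.finish_job(): hands the job in, once; it reports no verdict.
The state is a dict: "clock": time; "q": joint angles; "dq": joint speeds; "effort": joint torques, N m; "position": TCP position; "tcp_rot": TCP orientation; "ft_force": force on the tool from outside, world axes, zero at the start; "wrist_torque": the same for the moment, N m; "opening": finger opening in m.
Only numpy, scipy, OpenCV 4.12 (cv2) and the standard library are available. Lean on these libraries where they do the work, as an engineer would, in place of code of your own. Each camera call takes 0.05 s, during which the arm holds its last target.

TASK

Get the foil-wrapped staining box ready for shaking: first slide it along the shaker's tray until it lies square against the back stop. Then swing the steel hold-down strap round on its loose bolt, across the box, until its slot drops over the brass stud on the other rail, and finally turn the keeper with the red knob fully round over the strap's end. Leave the other things on the bench where they are.

Things in the scene. Friction and masses are not known exactly. Their poses are not given: they have to be found in the camera images.
- shaker: Light grey bench orbital shaker, fixed; housing 250 x 250 x 57 mm. Origin: centre of its underside; +x to its back (dials at the front), +y to its left, z up. On top an aluminium tray, floor 76 mm above the origin, between two side rails along x (26 mm wide, 190 mm long, tops at 123 mm, centre lines at y = +69 and -69 mm). The tray is open at the front; its floor begins at x = -104 mm.
- stain_box: Staining box wrapped in silver-white foil, 104 mm along its x, 86 mm along its y, 44 mm high, 0.2 to 0.4 kg, loose on the tray floor between the rails. Origin: centre of its underside. It starts 25 to 45 mm in front of its home, a little askew; it slides home and squares up when the middle of its front (-x) face is pushed.
- box_home (a point): Fixed point on the tray floor where the box's origin lies, axes parallel to the shaker's, when it stands square against the back stop in mid-tray. The stop crosses the tray 52 mm behind this point and is 24 mm high; the tray is 112 mm wide. Where the box lies between the rails does not matter.
- strap: Steel hold-down strap, bar 30 x 6 mm, about 0.2 kg. Origin: centre of its bolt hole, on its underside; +x to its free end (165 mm), +y to its rear edge, z up. It lies across both rails, starts swung 0.33 to 0.55 rad to the back, and in place points along the shaker's -y. The hole has 1.6 mm play, and the strap can tilt a little under the bolt's nut. It passes 3 mm above the box.
- strap_slot (a point): Centre of the slot in the strap, on its underside, 138 mm from the bolt hole; slot 12 mm wide across the strap, 20 mm long. Beside it both edges widen into ramped lips (to 27 mm from the centre line, 8 mm high) that ride up over the stud when the strap is swung slowly (some 30 mm/s at its end, a few newtons). Swung too far, it rides off the far side.
- strap_flange (a point): Point on the rear face of the strap's upturned flange, 90 mm from the bolt hole, 14 mm above the underside; the face looks along the strap's +y. The flange stands on the rear edge from 26 to 110 mm along the strap, 3 mm thick, 22 mm high above the underside: push on it to swing the strap.
- pivot (a point): Foot of the strap's pivot bolt (8 mm thick), on the top of the left rail. Above the strap the bolt carries a brass nut, 21 mm across, its top 22 mm above the rail.
- stud (a point): Foot of the brass stud, on the top of the right rail: 9 mm in diameter, 5.5 mm high, with a rounded nose. When the strap has dropped over it the slot's centre lies here.
- keeper (a joint): Black turn-button on the right rail, its upright screw 40 mm in front of the stud. 0 rad: arm points to the shaker's right (-y), out of the way; 1.57 rad (its stop): to the back (+x), over the strap's end and the stud. Starts at 0 to 0.35, stays where left (0.03 N m). Arm 16 mm wide, 55 mm long, 9 to 15 mm above the rail: it clears the strap only once that has dropped.
- keeper_knob (a point): Middle of the red knob on the keeper's arm, 46 mm from its screw: 15 mm in diameter, standing from 15 to 34 mm above the rail's top; this point is 25 mm above it.
- bottle_orange: Glass laboratory bottle with an orange cap, 69 x 69 x 135 mm, a bystander. Origin: centre of its underside.
- petri_dish: Petri dish with lid, 89 mm across, 15 mm high, a bystander. Origin: centre of its underside.
- bottle_pink: Small glass bottle, pink contents, blue cap, 56 x 56 x 105 mm, a bystander. Origin: centre of its underside.
Not all that is in view belongs to the job. Leave any brown or green look-alike of the stain_box alone.

How it is judged:
On the way, in this order (a step that is already met when the one before it is completed fails the run):
1. the staining box lies square against the back stop (x of stain_box in the frame of box_home between -0.005 and 0.005 m and angle between the x axis of stain_box and the x axis of shaker, either way round below 0.08 rad and z of stain_box in the frame of box_home between -0.003 and 0.003 m), for 0.2 s.
2. the strap has swung across and its slot has dropped over the stud (horizontal distance between strap_slot and stud below 0.005 m and z of strap_slot in the frame of stud below 0.002 m and angle between the z axis of strap and the z axis of shaker, either way round below 0.025 rad), for 0.2 s.
3. the keeper is turned over the strap's end (value of joint keeper above 1.35 rad), for 0.2 s.
At the end, for the whole second after the job is handed in: The box is within 5 mm of the back stop and square to it within 0.08 rad; the strap lies flat, its slot centre within 5 mm of the stud sideways, its underside within 2 mm of the rail top; the keeper is past 1.35 rad; box and strap are at rest (all of step 1 and all of step 2 and value of joint keeper above 1.35 rad and linear speed of each of stain_box, strap below 0.01 m/s); the robot touches nothing.
It fails at once if the staining box is tipped by more than 0.3 rad (angle between stain_box's own z axis and vertical above 0.3 rad).
It fails at once if the bottle with the orange cap is shifted by more than 30 mm (distance of bottle_orange from where it was at the start of the episode above 0.03 m).
It fails at once if the petri dish is shifted by more than 30 mm (distance of petri_dish from where it was at the start of the episode above 0.03 m).
It fails at once if the small pink bottle is shifted by more than 30 mm (distance of bottle_pink from where it was at the start of the episode above 0.03 m).
It also fails if it takes over 51 s, if anything falls off the work surface, if the arm or the gripper's body presses on something with over 40 N, if the wrist force passes 120 N, or if a joint passes its speed limit or range.

## Working session

There is one attempt and no reset: what is moved stays moved. The work goes in short steps, Python scripts to look and compute and a tool call to move; the robot and the scene stay as the last step left them, time stands still between calls to the robot, and variables do not carry over. Pictures are saved under pics/ and viewed, and the job is handed in when it is done.

Besides the shell and the picture viewer there is one more tool, called after "Emit:" by a JSON object that holds its "fn" and its "kwargs". play_rows: Moves the arm, as the interface text tells. Its arguments: {"type":"object","properties":{"rows":{"type":"array"},"jaw":{"type":"number"},"newtons":{"type":"number"}},"required":["rows"]}

```bash
mkdir -p pics; cat > h.py <<'E'
import numpy as np, cv2
from bench import robot
def snap(name,fn,crop=None,scale=1):
    im=robot.camera(name); np.save(f'{name}.npy',im)
    show(im,fn,crop,scale)
def show(im,fn,crop=None,scale=1):
    if crop: im=im[crop[1]:crop[3],crop[0]:crop[2]]
    im=cv2.resize(im,None,fx=scale,fy=scale,interpolation=cv2.INTER_CUBIC)
    cv2.imwrite(f'pics/{fn}.png',im[:,:,::-1])
def ray(name,u,v):
    c=robot.camera_info(name)
    a=np.array([(u-c['cx'])/c['fx'],(v-c['cy'])/c['fy']]); b=a.copy()
    for _ in range(20): b=a/(1+c['k1']*(b@b))
    E=np.array(c['extrinsics']); d=E[:3,:3]@np.array([b[0],b[1],1]); return E[:3,3],d
def px2z(name,u,v,z):
    o,d=ray(name,u,v); return o+d*(z-o[2])/d[2]
def proj(name,p):
    c=robot.camera_info(name);E=np.array(c['extrinsics']); q=E[:3,:3].T@(np.array(p)-E[:3,3]); b=q[:2]/q[2]; b=b*(1+c['k1']*(b@b))
    return np.array([b[0]*c['fx']+c['cx'],b[1]*c['fy']+c['cy']])
E
python3 - <<'E'
from h import *
for n in('side','top'):
    snap(n,n+'0',None,1.5); c=robot.camera_info(n); print(n,{k:np.round(v,3).tolist() for k,v in c.items()})
print({k:np.round(v,3).tolist() for k,v in robot.observe().items()})
E
```

```text
side {'fx': 433.242, 'fy': 433.242, 'cx': 250.447, 'cy': 192.223, 'k1': 0.039, 'extrinsics': [[-0.921, -0.182, 0.344, -0.064], [-0.39, 0.442, -0.808, 1.418], [-0.005, -0.878, -0.478, 0.948], [0.0, 0.0, 0.0, 1.0]]}
top {'fx': 416.862, 'fy': 416.862, 'cx': 254.087, 'cy': 190.63, 'k1': -0.1, 'extrinsics': [[-0.029, -0.994, 0.11, 0.384], [-1.0, 0.028, -0.01, 0.06], [0.007, -0.11, -0.994, 1.394], [0.0, 0.0, 0.0, 1.0]]}
{'clock': 0.1, 'q': [1.335, 0.087, 0.175, 1.66, 0.0, 1.571], 'dq': [0.001, -0.003, 0.002, -0.001, -0.002, 0.0], 'effort': [-0.002, -52.156, 46.566, 0.016, 0.0, -0.0], 'position': [0.128, 0.535, 0.21], 'tcp_rot': [-0.0, 0.118, 0.993, -0.001], 'ft_force': [0.612, 0.176, -0.782], 'wrist_torque': [0.033, 0.034, -0.012], 'opening': 0.085}
```

View pics/side0.png

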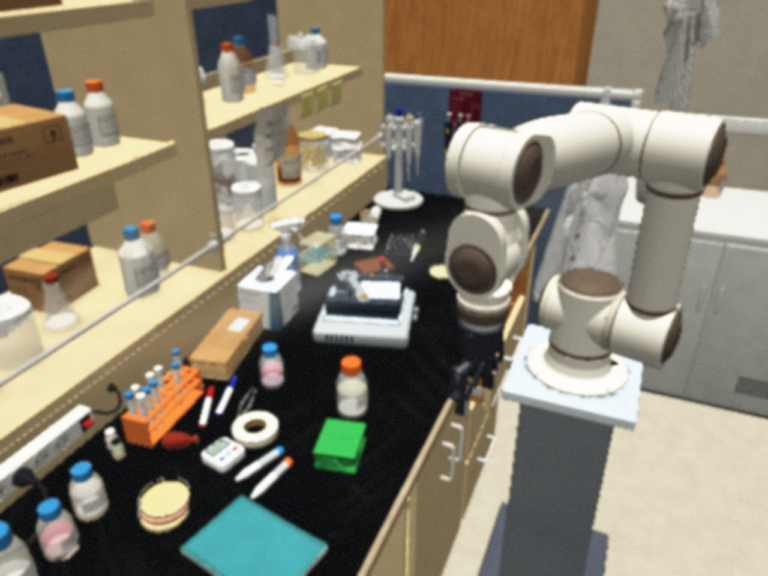

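View pics/top0.png

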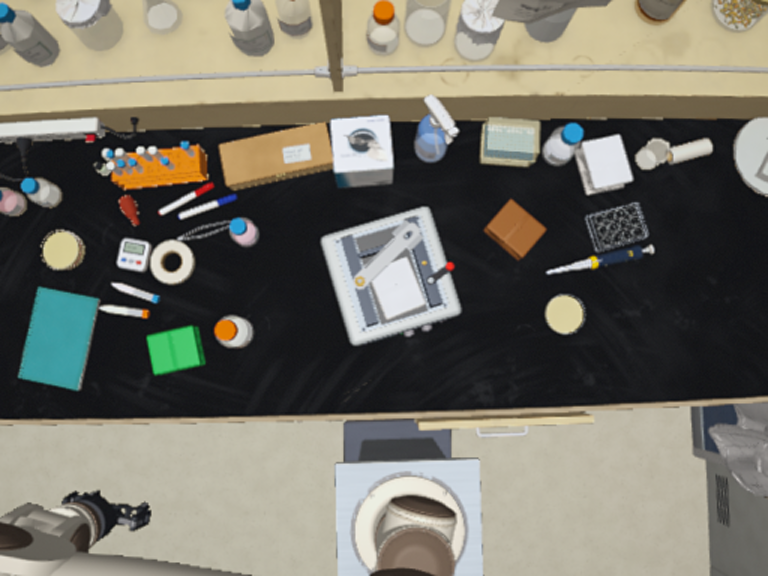

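Overview: the shaker is at about (392,275) in the 1.5x top picture, dials towards the robot. I'll enlarge it.

```bash
python3 - <<'E'
from h import *
show(np.load('top.npy'),'top1',(205,130,315,235),7)
show(np.load('side.npy'),'side1',(200,170,290,240),8)
E
```

```text
(no output)
```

View pics/top1.png

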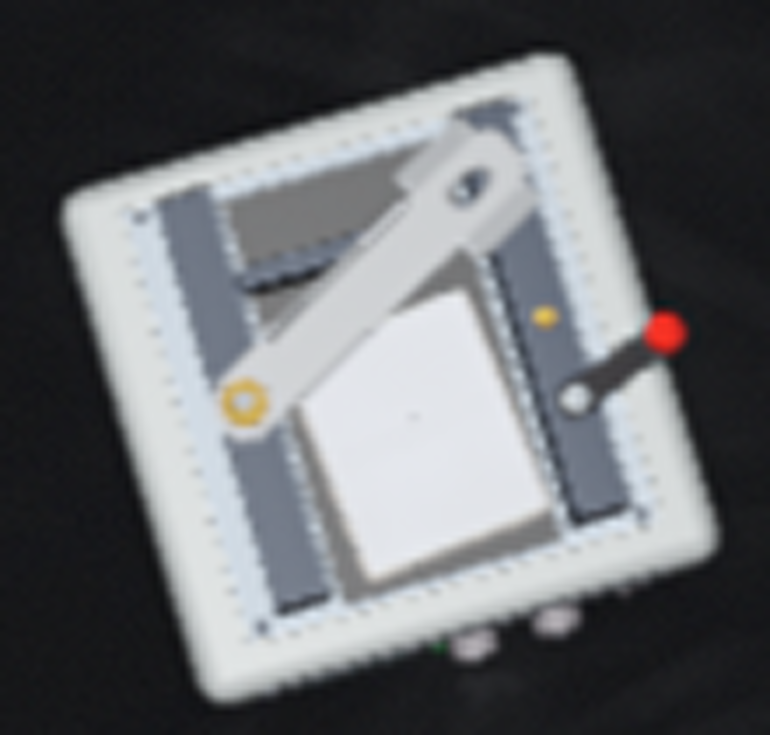

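View pics/side1.png

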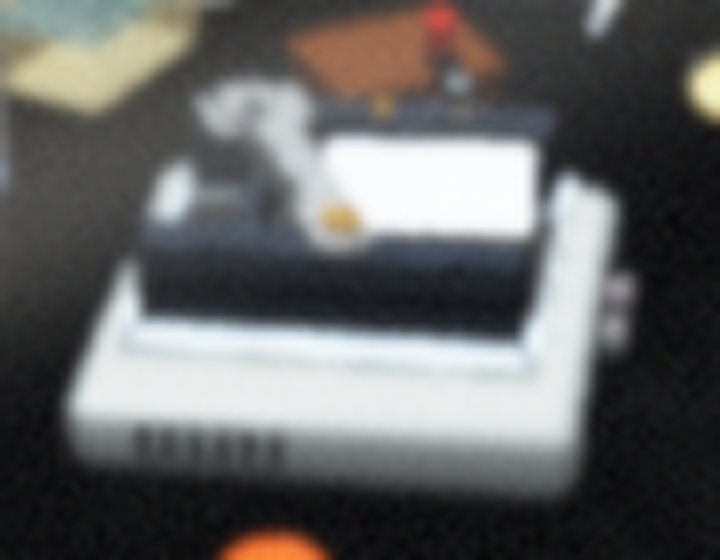

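```bash
cat >> h.py <<'E'
def up(x,y,ox=205,oy=130,s=7): return np.array([ox+(x+.5)/s-.5, oy+(y+.5)/s-.5])
E
python3 - <<'E'
from h import *
from scipy.optimize import least_squares
obs=[(545,317),(244,402),(575,399),(577,522),(630,508),(457,112),(515,100),(278,610),(328,597),(160,203),(208,190)]
U=np.array([up(*o) for o in obs])
def pts(p):
    X,Y,a,sx,ox=p; c,s=np.cos(a),np.sin(a); f,b=ox-.095,ox+.095
    L=[(sx,-.069,.128),(sx,.069,.144),(sx-.04,-.069,.139),(f,-.056,.123),(f,-.082,.123),(b,-.056,.123),(b,-.082,.123),(f,.082,.123),(f,.056,.123),(b,.082,.123),(b,.056,.123)]
    return [(X+c*x-s*y,Y+s*x+c*y,z) for x,y,z in L]
r=least_squares(lambda p:(np.array([proj('top',q) for q in pts(p)])-U).ravel(),[.48,.05,.2,0,0],loss='soft_l1')
print(r.x.round(4)); print((r.fun.reshape(-1,2)).round(2).tolist())
for q in pts(r.x)[:3]: print(np.round(q,4))
# other points
print('knob',px2z('top',*up(665,333),.157))
for n,x,y in (('fl',304,402),('fr',553,505),('fl2',372,580),('br',465,290)): print('box',n,px2z('top',*up(x,y),.120))
print('slot',px2z('top',*up(467,187),.129))
for n,u,v,z in(('side nut',340,218,.145),('side stud',383,105,.128),('knob',440,20,.157)): print(n,px2z('side',*up(u,v,200,170,8),z))
E
```

```text
[0.4782 0.0049 0.2549 0.0774 0.0812]
[[0.31, -0.03], [-0.02, -0.34], [0.08, 0.25], [0.1, 0.41], [0.64, 0.04], [-0.39, 0.44], [-0.67, -0.12], [-0.52, 0.47], [0.53, -0.06], [-0.68, -0.37], [0.53, -0.83]]
[ 0.5704 -0.0424  0.128 ]
[0.5356 0.0912 0.144 ]
[ 0.5317 -0.0524  0.139 ]
knob [ 0.557792   -0.09036179  0.157     ]
box fl [0.53676155 0.06536881 0.12      ]
box fr [ 0.48823629 -0.04250522  0.12      ]
box fl2 [0.45763831 0.03781631 0.12      ]
box br [ 0.58459097 -0.00709625  0.12      ]
slot [ 0.62906362 -0.00906268  0.129     ]
side nut [0.52911362 0.10819277 0.145     ]
side stud [ 0.56959526 -0.03723777  0.128     ]
knob [ 0.557835   -0.08575968  0.157     ]
```

```bash
cat >> h.py <<'E'
A=.2549; O=np.array([.553,.0244]); R=np.array([[np.cos(A),-np.sin(A)],[np.sin(A),np.cos(A)]])
def s2w(x,y): return O+R@np.array([x,y])
def w2s(p): return R.T@(np.array(p)[:2]-O)
E
python3 - <<'E'
from h import *
for n,x,y,z in (('stop top front',250,288,.1),('stop top front',320,266,.1),('stop back',243,272,.1),('tray front',345,602,.076),('trayfront',555,540,.076),('boxFL',372,580,.12),('boxFR',553,505,.12),('boxBR',465,290,.12),('hous bl',65,205,.057),('hous br',570,60,.057),('hous fl',210,700,.057),('hous fr',715,545,.057)):
    w=px2z('top',*up(x,y),z); print(n,w[:2].round(4),w2s(w).round(4))
show(np.load('top.npy'),'top2',(225,140,285,222),9)
E
```

```text
stop top front [0.5913 0.0883] [0.0532 0.0521]
stop top front [0.6004 0.0566] [0.054  0.0192]
stop back [0.5987 0.0912] [0.0611 0.0532]
tray front [0.4506 0.0495] [-0.0928  0.0502]
trayfront [ 0.4759 -0.0464] [-0.0924 -0.049 ]
boxFL [0.4576 0.0378] [-0.0889  0.037 ]
boxFR [ 0.4882 -0.0425] [-0.0795 -0.0484]
boxBR [ 0.5846 -0.0071] [ 0.0226 -0.0384]
hous bl [0.6397 0.1743] [0.1217 0.1232]
hous br [ 0.7022 -0.0634] [ 0.1223 -0.1226]
hous fl [0.4085 0.1123] [-0.1176  0.1215]
hous fr [ 0.4728 -0.1216] [-0.1144 -0.121 ]
```

View pics/top2.png

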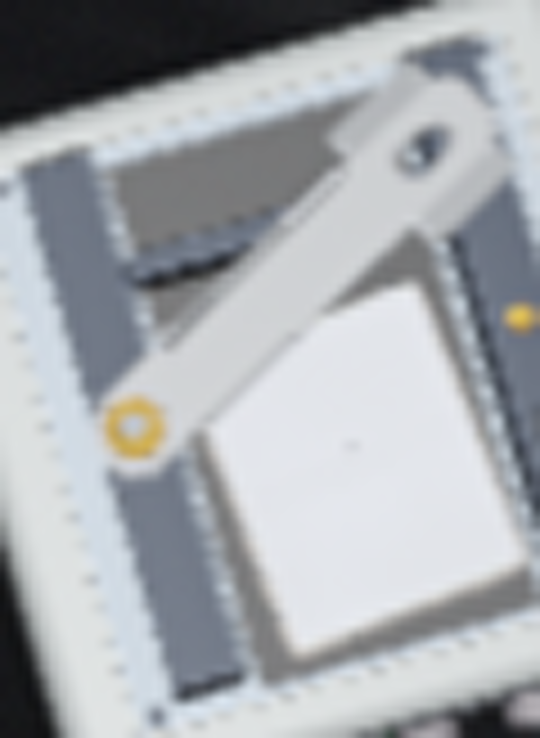

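Emit:
{"fn": "play_rows", "kwargs": {"rows": [{"dp": [0,0,-0.05],"turn": [0,0,-0.09]},{"dp": [0,0,0],"turn": [0,0,-0.09]},{"dp": [0,0,0],"turn": [0,0,-0.09]},{"dp": [0,0,0],"turn": [0,0,-0.045]},{"dp": [0,0,0],"turn": [0,0,0]}], "jaw": 0, "newtons": 60}}

```text
clock: 0.6
position: [0.1282, 0.5338, 0.2341]
tcp_rot: [-0.001, -0.139, 0.99, -0.003]
ft_force: [-0.1, -0.0, 0.3]
opening: 0.0126
```

```bash
python3 - <<'E'
from h import *
print({k:np.round(v,3).tolist() for k,v in robot.observe().items()})
E
```

```text
{'clock': 0.6, 'q': [1.335, 0.101, 0.236, 1.712, -0.0, 1.057], 'dq': [0.001, 0.002, 0.0, 0.001, -0.002, 0.032], 'effort': [0.004, -52.724, 46.271, 0.072, -0.0, -1.052], 'position': [0.128, 0.534, 0.234], 'tcp_rot': [-0.001, -0.139, 0.99, -0.003], 'ft_force': [-0.148, -0.025, 0.287], 'wrist_torque': [-0.051, 0.049, 0.003], 'opening': 0.013}
```

Emit:
{"fn": "play_rows", "kwargs": {"rows": [{"dp": [-0.021,-0.093,0],"turn": [0,0,0.015]},{"dp": [-0.021,-0.093,0],"turn": [0,0,0]},{"dp": [-0.021,-0.093,0],"turn": [0,0,0]},{"dp": [-0.021,-0.093,0],"turn": [0,0,0]},{"dp": [-0.021,-0.093,0],"turn": [0,0,0]}]}}

```text
clock: 1.1
position: [0.238, 0.3187, 0.2304]
tcp_rot: [-0.003, -0.124, 0.992, -0.006]
ft_force: [1.1, 0.4, 1.1]
opening: 0.0
```

Emit:
{"fn": "play_rows", "kwargs": {"rows": [{"dp": [-0.021,-0.093,0],"turn": [0,0,0]},{"dp": [-0.021,-0.093,0],"turn": [0,0,0]},{"dp": [-0.021,-0.093,0],"turn": [0,0,0]},{"dp": [-0.021,-0.093,0],"turn": [0,0,0]},{"dp": [-0.021,-0.093,0],"turn": [0,0,0]}]}}

```text
clock: 1.6
position: [0.3463, 0.0966, 0.2322]
tcp_rot: [-0.002, -0.119, 0.993, -0.005]
ft_force: [1.8, 1.6, 0.2]
opening: -0.0002
```

```bash
cat >> h.py <<'E'
def rel(tx,ty,tz,taz=None):
    """target in S' frame (m), z world, tool-x azimuth deg -> needed tool shifts"""
    s=robot.observe(); p=np.array(s['position']); w,x,y,z=s['tcp_rot']
    from scipy.spatial.transform import Rotation as Q
    M=Q.from_quat([x,y,z,w]).as_matrix(); az=np.degrees(np.arctan2(M[1,0],M[0,0]))
    g=np.r_[s2w(tx,ty),tz]; d=M.T@(g-p)
    print('clock',round(s['clock'],2),'S pos',w2s(p).round(4),'z',p[2].round(4),'az',az.round(2),'tilt',M[:,2].round(3),'f',np.round(R.T@s['ft_force'][:2],1),round(s['ft_force'][2],1),'q6',round(s['q'][5],2))
    print('share tool',(d/.5).round(4),'mm',(d*1000).round(1), 'turn z share', None if taz is None else round(-((taz-az+180)%360-180)/90,4))
E
python3 - <<'E'
from h import *
rel(-.13,-.003,.234,194.6)
E
```

```text
clock 1.6 S pos [-0.1818  0.122 ] z 0.2322 az -166.37 tilt [-0.002 -0.011 -1.   ] f [2.1 1.1] 0.2 q6 0.04
share tool [-0.1078 -0.2483 -0.0016] mm [ -53.9 -124.1   -0.8] turn z share -0.0108
```

Emit:
{"fn": "play_rows", "kwargs": {"rows": [{"dp": [-0.036,-0.083,0],"turn": [0,0,-0.01]},{"dp": [-0.036,-0.083,0],"turn": [0,0,0]},{"dp": [-0.036,-0.083,0],"turn": [0,0,0]},{"dp": [0,0,0.09],"turn": [0,0,0]},{"dp": [0,0,0.0],"turn": [0,0,0]}]}}

```text
clock: 2.1
position: [0.4317, -0.0229, 0.1858]
tcp_rot: [-0.002, -0.116, 0.993, -0.005]
ft_force: [-0.9, 1.1, -0.5]
opening: 0.0
```

```bash
python3 - <<'E'
from h import *
rel(-.13,-.003,.093,194.6)
E
```

```text
clock 2.1 S pos [-0.1293 -0.0152] z 0.1858 az -166.71 tilt [-0.003 -0.011 -1.   ] f [-0.6  1.3] -0.5 q6 -0.28
share tool [0.001  0.0262 0.1853] mm [ 0.5 13.1 92.6] turn z share -0.0145
```

Emit:
{"fn": "play_rows", "kwargs": {"rows": [{"dp": [0.001,0.026,0.085],"turn": [0,0,-0.0145]},{"dp": [0,0,0.07],"turn": [0,0,0]},{"dp": [0,0,0.03],"turn": [0,0,0]},{"dp": [0,0,0],"turn": [0,0,0]},{"dp": [0,0,0.0],"turn": [0,0,0]}]}}

```text
clock: 2.6
position: [0.4312, -0.0098, 0.1014]
tcp_rot: [0.003, -0.125, 0.992, -0.006]
ft_force: [0.8, -0.3, 0.2]
opening: 0.0
```

```bash
python3 - <<'E'
from h import *
rel(-.13,-.003,.093,194.6)
snap('top','top3',(205,130,315,235),7)
E
```

```text
clock 2.6 S pos [-0.1265 -0.0024] z 0.1014 az -165.63 tilt [ 0.007 -0.011 -1.   ] f [ 0.7 -0.5] 0.2 q6 -0.27
share tool [ 0.0071 -0.001   0.0167] mm [ 3.5 -0.5  8.4] turn z share -0.0025
```

View pics/top3.png

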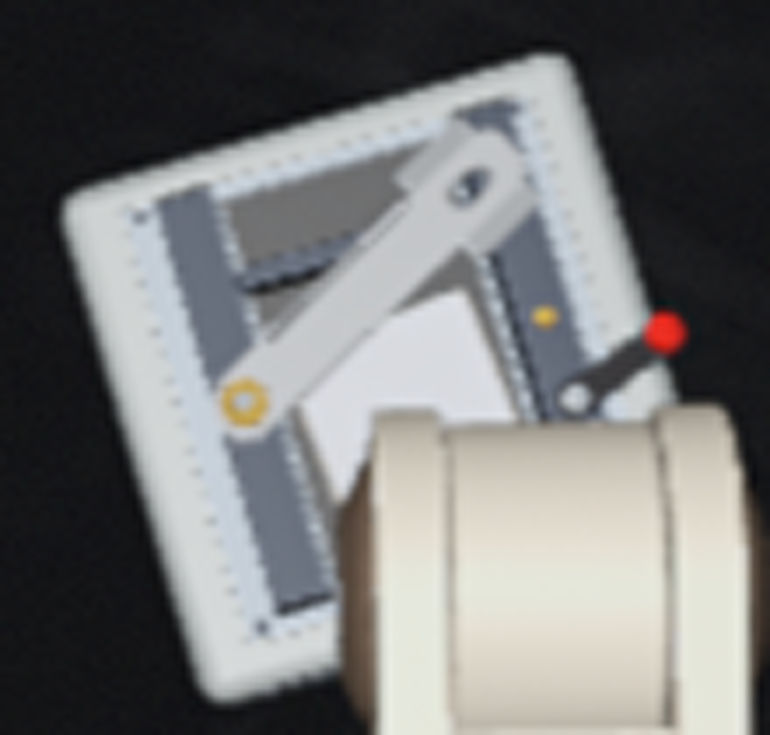

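Emit:
{"fn": "play_rows", "kwargs": {"rows": [{"dp": [0,0,0.016],"turn": [0,0,-0.002]},{"dp": [-0.02,0,0.0],"turn": [0,0,0]},{"dp": [-0.02,0,0.0],"turn": [0,0,0]},{"dp": [-0.01,0,0],"turn": [0,0,0]},{"dp": [-0.008,0,0.0],"turn": [0,0,0]}]}}

```text
clock: 3.15
position: [0.4643, -0.002, 0.0978]
tcp_rot: [0.006, -0.126, 0.992, -0.006]
ft_force: [-2.8, -1.0, -0.7]
opening: -0.0002
```

```bash
python3 - <<'E'
from h import *
rel(-.062,-.003,.093,194.6)
E
```

```text
clock 3.15 S pos [-0.0925 -0.0032] z 0.0978 az -165.46 tilt [ 0.014 -0.011 -1.   ] f [-2.9 -0.3] -0.7 q6 -0.25
share tool [-0.0608  0.0006  0.0102] mm [-30.4   0.3   5.1] turn z share -0.0007
```

Emit:
{"fn": "play_rows", "kwargs": {"rows": [{"dp": [-0.01,0,0.006],"turn": [0,0,0]},{"dp": [-0.01,0,0.0],"turn": [0,0,0]},{"dp": [-0.01,0,0.0],"turn": [0,0,0]},{"dp": [-0.01,0,0],"turn": [0,0,0]},{"dp": [-0.008,0,0.0],"turn": [0,0,0]}]}}

```text
clock: 3.65
position: [0.4885, 0.0038, 0.0978]
tcp_rot: [0.005, -0.126, 0.992, -0.007]
ft_force: [-2.9, -1.0, 2.7]
opening: 0.0
```

```bash
python3 - <<'E'
from h import *
rel(-.062,-.003,.093,194.6)
E
```

```text
clock 3.65 S pos [-0.0676 -0.0037] z 0.0978 az -165.48 tilt [ 0.013 -0.013 -1.   ] f [-3.1 -0.2] 2.7 q6 -0.24
share tool [-0.0111  0.0015  0.0096] mm [-5.6  0.7  4.8] turn z share -0.0009
```

Emit:
{"fn": "play_rows", "kwargs": {"rows": [{"dp": [-0.006,0,0.0],"turn": [0,0,0]},{"dp": [-0.006,0,0.0],"turn": [0,0,0]},{"dp": [-0.005,0,0.0],"turn": [0,0,0]},{"dp": [-0.004,0,0],"turn": [0,0,0]},{"dp": [-0.004,0,0.0],"turn": [0,0,0]}]}}

```text
clock: 4.15
position: [0.4901, 0.0052, 0.0977]
tcp_rot: [-0.006, -0.126, 0.992, -0.008]
ft_force: [-12.2, -2.7, 9.3]
opening: 0.0
```

```bash
python3 - <<'E'
from h import *
rel(-.062,-.003,.093,194.6)
E
```

```text
clock 4.15 S pos [-0.0657 -0.0028] z 0.0977 az -165.54 tilt [-0.011 -0.018 -1.   ] f [-12.5   0.4] 9.3 q6 -0.23
share tool [-0.0075 -0.0003  0.0093] mm [-3.7 -0.2  4.7] turn z share -0.0016
```

Emit:
{"fn": "play_rows", "kwargs": {"rows": [{"dp": [-0.01,0,0.0],"turn": [0,0,0]},{"dp": [-0.01,0,0.0],"turn": [0,0,0]},{"dp": [-0.01,0,0.0],"turn": [0,0,0]},{"dp": [-0.01,0,0],"turn": [0,0,0]},{"dp": [0.0,0,0.0],"turn": [0,0,0]}]}}

```text
clock: 4.65
position: [0.4887, 0.0072, 0.0983]
tcp_rot: [-0.028, -0.125, 0.992, -0.009]
ft_force: [-0.4, 0.2, 3.0]
opening: -0.0003
```

Emit:
{"fn": "play_rows", "kwargs": {"rows": [{"dp": [0.015,0,0.0],"turn": [0,0,0]},{"dp": [0.05,0,0.0],"turn": [0,0,0]},{"dp": [0.05,0,-0.05],"turn": [0,0,0]},{"dp": [0,0,-0.1],"turn": [0,0,0]},{"dp": [0.0,-0.1,-0.08],"turn": [0,0,0]}]}}

```text
clock: 5.15
position: [0.4442, -0.0418, 0.206]
tcp_rot: [-0.033, -0.128, 0.991, -0.008]
ft_force: [1.6, 0.7, 0.3]
opening: -0.0
```

Emit:
{"fn": "play_rows", "kwargs": {"rows": [{"dp": [0.04,-0.1,0.0],"turn": [0,0,0]},{"dp": [0.0,-0.1,0.0],"turn": [0,0,0]},{"dp": [0.0,-0.1,0],"turn": [0,0,0]},{"dp": [0,-0.05,0],"turn": [0,0,0]},{"dp": [0.0,0,0],"turn": [0,0,0]}]}}

```text
clock: 5.65
position: [0.4724, -0.2213, 0.213]
tcp_rot: [-0.027, -0.128, 0.991, -0.01]
ft_force: [-0.6, 0.6, -0.3]
opening: -0.0002
```

```bash
python3 - <<'E'
from h import *
rel(-.062,-.003,.093,194.6)
snap('top','top4',(205,130,315,235),7)
E
```

```text
clock 5.65 S pos [-0.14   -0.2175] z 0.213 az -165.33 tilt [-0.051 -0.026 -0.998] f [-0.4  0.7] -0.3 q6 -0.67
share tool [-0.1697  0.4316  0.2255] mm [-84.9 215.8 112.7] turn z share 0.0008
```

View pics/top4.png

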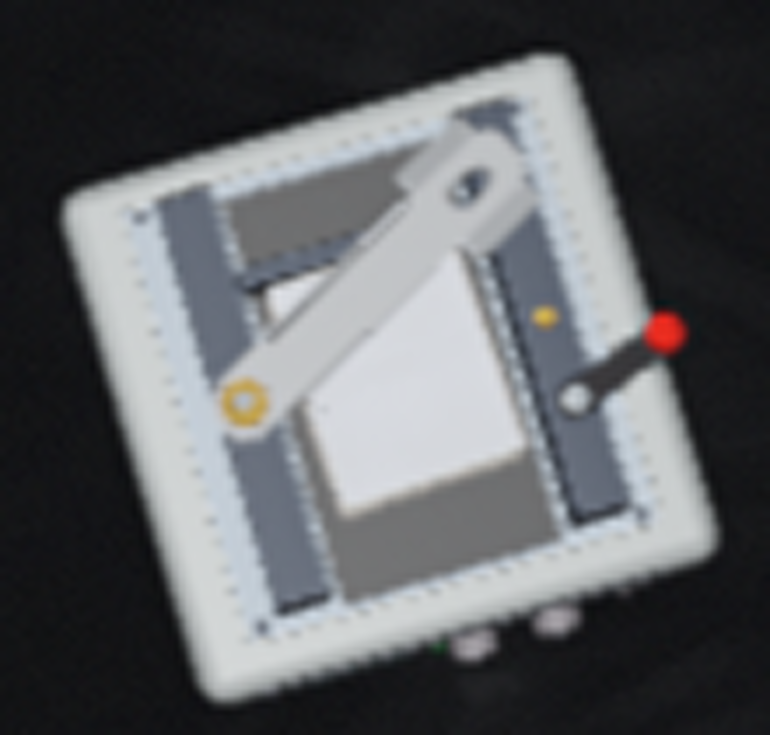

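```bash
python3 - <<'E'
from h import *
a=w2s(px2z('top',*up(342,517),.12));b=w2s(px2z('top',*up(526,443),.12));print(a,b,np.arctan2(a[0]-b[0],a[1]-b[1]),np.linalg.norm(a-b))
c=w2s(px2z('top',*up(268,290),.12)); d=w2s(px2z('top',*up(462,247),.12)); print(c,d)
show(np.load('top.npy'),'top5',(235,155,285,210),14)
E
```

```text
[-0.05873023  0.04188686] [-0.05003793 -0.04485906] -0.09987080616697887 0.08718033716032095
[0.0469037  0.04513676] [ 0.04146371 -0.04265243]
```

View pics/top5.png

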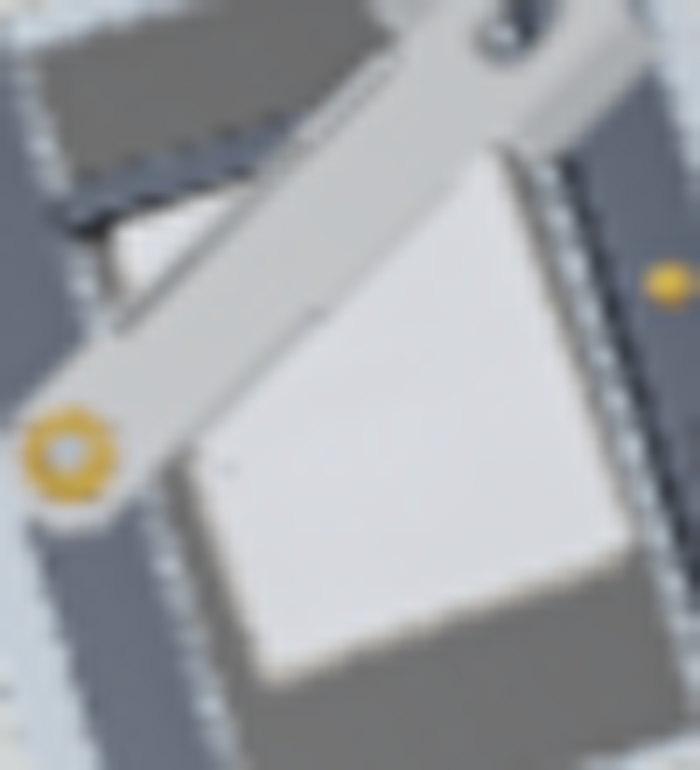

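```bash
cat >> h.py <<'E'
def rel(tx,ty,tz,taz):
    from scipy.spatial.transform import Rotation as Q
    s=robot.observe(); p=np.array(s['position']); w,x,y,z=s['tcp_rot']
    M=Q.from_quat([x,y,z,w]).as_matrix(); az=np.degrees(np.arctan2(M[1,0],M[0,0]))%360
    a=np.radians(taz); T=np.array([[np.cos(a),np.sin(a),0],[np.sin(a),-np.cos(a),0],[0,0,-1]])
    rv=Q.from_matrix(M.T@T).as_rotvec()
    g=np.r_[s2w(tx,ty),tz]; d=M.T@(g-p)
    print('clock',round(s['clock'],2),'S',w2s(p).round(4),'z',p[2].round(4),'az',az.round(2),'f',np.round(R.T@s['ft_force'][:2],1),round(s['ft_force'][2],1),'q6',round(s['q'][5],2))
    print('share',(d/.5).round(4),'mm',(d*1000).round(1),'turn',(rv/(np.pi/2)).round(4))
E
python3 - <<'E'
from h import *
rel(-.12,.02,.213,194.6)
E
```

```text
clock 5.7 S [-0.14   -0.2163] z 0.2131 az 194.7 f [-0.3 -0.5] 0.2 q6 -0.67
share [-0.0407  0.4724 -0.0078] mm [-20.3 236.2  -3.9] turn [-0.0078 -0.0361  0.0013]
```

Emit:
{"fn": "play_rows", "kwargs": {"rows": [{"dp": [-0.008,0.095,0.0],"turn": [-0.008,-0.036,0]},{"dp": [-0.008,0.095,0.0],"turn": [0,0,0]},{"dp": [-0.008,0.095,0],"turn": [0,0,0]},{"dp": [-0.008,0.095,0],"turn": [0,0,0]},{"dp": [-0.008,0.095,0],"turn": [0,0,0]}]}}

```text
clock: 6.2
position: [0.4285, 0.0209, 0.2087]
tcp_rot: [-0.001, -0.125, 0.992, 0.003]
ft_force: [0.9, 0.3, 0.7]
opening: 0.0001
```

```bash
python3 - <<'E'
from h import *
rel(-.12,.02,.095,194.6)
E
```

```text
clock 6.2 S [-0.1214  0.028 ] z 0.2087 az 194.36 f [0.9 0.1] 0.7 q6 -0.21
share [-0.0031 -0.0173  0.2274] mm [ -1.5  -8.6 113.7] turn [ 0.0034 -0.0007 -0.0027]
```

Emit:
{"fn": "play_rows", "kwargs": {"rows": [{"dp": [-0.003,-0.017,0.09],"turn": [0.003,0,-0.003]},{"dp": [0,0,0.09],"turn": [0,0,0]},{"dp": [0,0,0.05],"turn": [0,0,0]},{"dp": [-0.03,0,0],"turn": [0,0,0]},{"dp": [-0.04,0,0],"turn": [0,0,0]}]}}

```text
clock: 6.7
position: [0.4608, 0.0358, 0.0908]
tcp_rot: [0.002, -0.137, 0.991, 0.001]
ft_force: [0.0, -0.1, 1.0]
opening: 0.0001
```

```bash
python3 - <<'E'
from h import *
rel(-.062,.02,.095,194.6)
E
```

```text
clock 6.7 S [-0.0863  0.0343] z 0.0908 az 195.8 f [ 0.  -0.1] 1.0 q6 -0.2
share [-0.0481 -0.0295 -0.0082] mm [-24.  -14.8  -4.1] turn [0.0013 0.0029 0.0133]
```

Emit:
{"fn": "play_rows", "kwargs": {"rows": [{"dp": [0,-0.03,-0.008],"turn": [0,0,0.013]},{"dp": [-0.01,0,0],"turn": [0,0,0]},{"dp": [-0.01,0,0],"turn": [0,0,0]},{"dp": [-0.01,0,0],"turn": [0,0,0]},{"dp": [-0.01,0,0],"turn": [0,0,0]}]}}

```text
clock: 7.2
position: [0.4833, 0.0293, 0.0947]
tcp_rot: [0.001, -0.129, 0.992, 0.002]
ft_force: [-15.8, 5.0, 4.1]
opening: -0.0
```

```bash
python3 - <<'E'
from h import *
rel(-.062,.02,.095,194.6)
E
```

```text
clock 7.2 S [-0.0662  0.0223] z 0.0947 az 194.81 f [-14.    8.8] 4.1 q6 -0.2
share [-0.0084 -0.0047 -0.0006] mm [-4.2 -2.3 -0.3] turn [0.0024 0.0022 0.0024]
```

Emit:
{"fn": "play_rows", "kwargs": {"rows": [{"dp": [-0.01,0.008,0],"turn": [0,0,0]},{"dp": [-0.01,0.008,0],"turn": [0,0,0]},{"dp": [-0.01,0.008,0],"turn": [0,0,0]},{"dp": [-0.01,0.008,0],"turn": [0,0,0]},{"dp": [-0.01,0.004,0],"turn": [0,0,0]}]}}

```text
clock: 7.7
position: [0.4798, 0.0421, 0.0943]
tcp_rot: [-0.024, -0.125, 0.992, -0.008]
ft_force: [-26.7, -14.4, 17.2]
opening: -0.0
```

```bash
python3 - <<'E'
from h import *
rel(-.062,.02,.095,194.6)
E
```

```text
clock 7.7 S [-0.0664  0.0356] z 0.0943 az 194.39 f [-29.4  -7.3] 17.2 q6 -0.15
share [-0.0088 -0.0312 -0.0015] mm [ -4.4 -15.6  -0.8] turn [-0.0066 -0.0311 -0.0022]
```

Emit:
{"fn": "play_rows", "kwargs": {"rows": [{"dp": [0.015,0,0.0],"turn": [0,0,0]},{"dp": [0.05,0,0.0],"turn": [0,-0.03,0]},{"dp": [0.05,0,-0.05],"turn": [0,0,0]},{"dp": [0,-0.05,-0.1],"turn": [0,0,0]},{"dp": [0.0,-0.1,-0.08],"turn": [0,0,0]}]}}

```text
clock: 8.2
position: [0.4342, -0.0324, 0.1979]
tcp_rot: [-0.007, -0.128, 0.992, -0.005]
ft_force: [1.5, -0.0, 0.6]
opening: -0.0004
```

Emit:
{"fn": "play_rows", "kwargs": {"rows": [{"dp": [0.0,-0.1,0.0],"turn": [0,0,0]},{"dp": [0.0,-0.1,0.0],"turn": [0,0,0]},{"dp": [0.0,-0.1,0],"turn": [0,0,0]},{"dp": [0,-0.1,0],"turn": [0,0,0]},{"dp": [0.0,0,0],"turn": [0,0,0]}]}}

```text
clock: 8.7
position: [0.4883, -0.2314, 0.2062]
tcp_rot: [-0.001, -0.128, 0.992, -0.007]
ft_force: [-1.1, 0.0, 0.1]
opening: 0.0002
```

```bash
python3 - <<'E'
from h import *
snap('top','top6',(225,145,295,220),10)
rel(-.062,.02,.095,194.6)
snap('side','side6',(200,170,290,240),8)
E
```

```text
clock 8.75 S [-0.1271 -0.2292] z 0.2066 az 194.79 f [-0.9  0.8] -0.3 q6 -0.69
share [-0.1328  0.5007  0.2163] mm [-66.4 250.3 108.1] turn [-0.0081 -0.0024  0.0021]
```

View pics/top6.png

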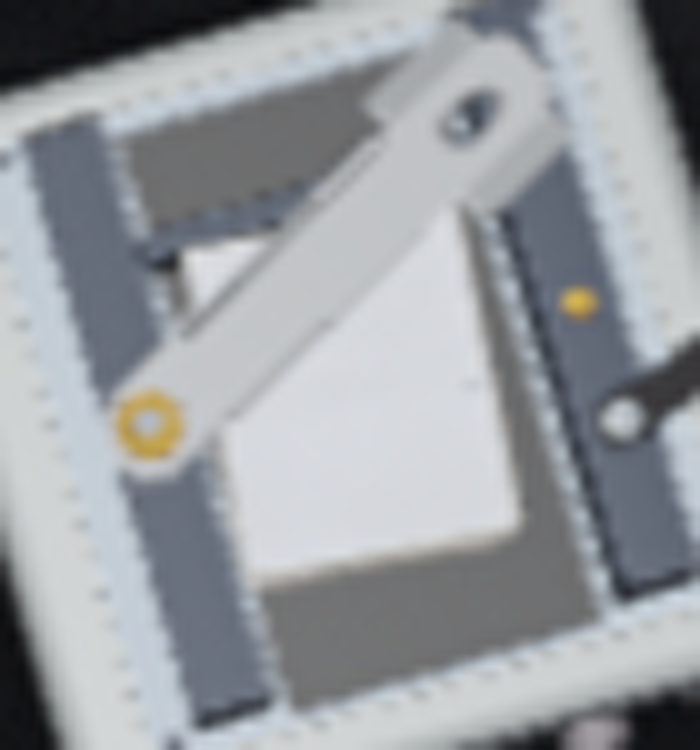

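View pics/side6.png

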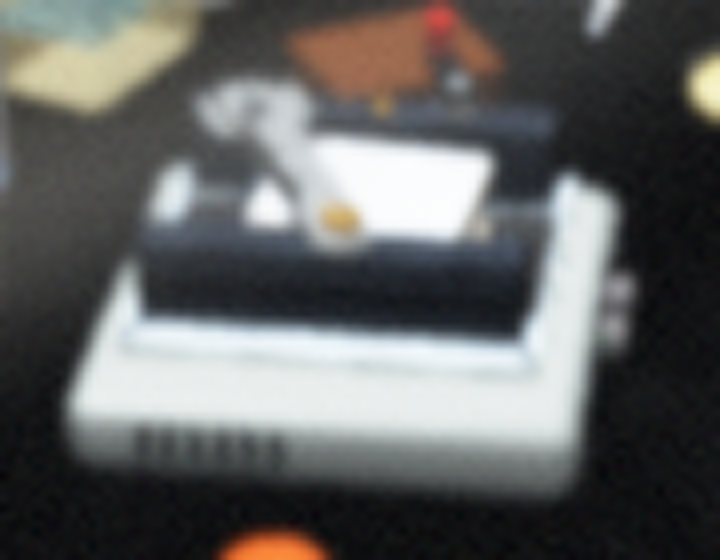

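```bash
python3 - <<'E'
from h import *
u=lambda x,y: w2s(px2z('top',*up(x,y,225,145,10),.12))
a=u(258,586);b=u(520,527);c=u(185,252);d=u(463,210)
print(a,b,c,d,np.arctan2(a[0]-b[0],a[1]-b[1]),np.linalg.norm(a-b),np.linalg.norm(a-c))
E
```

```text
[-0.05527119  0.05070706] [-0.06031953 -0.03162946] [0.05049578 0.04348083] [ 0.03913704 -0.04286239] 0.06123673139783294 0.08249114347062832 0.10601354023587718
```

```bash
python3 - <<'E'
from h import *
rel(-.12,-.018,.206,194.6)
E
```

```text
clock 8.8 S [-0.127  -0.2276] z 0.2069 az 194.87 f [-0.1  0.3] 0.2 q6 -0.69
share [-0.0159  0.419  -0.0034] mm [ -7.9 209.5  -1.7] turn [-0.0079 -0.0023  0.003 ]
```

Emit:
{"fn": "play_rows", "kwargs": {"rows": [{"dp": [-0.003,0.09,0.0],"turn": [-0.008,-0.002,0.003]},{"dp": [-0.003,0.09,0.0],"turn": [0,0,0]},{"dp": [-0.003,0.09,0],"turn": [0,0,0]},{"dp": [-0.003,0.09,0],"turn": [0,0,0]},{"dp": [-0.003,0.04,0],"turn": [0,0,0]}]}}

```text
clock: 9.3
position: [0.4404, -0.023, 0.2063]
tcp_rot: [0.0, -0.127, 0.992, 0.001]
ft_force: [0.0, 0.4, 0.1]
opening: -0.0003
```

```bash
python3 - <<'E'
from h import *
rel(-.115,-.018,.093,194.6)
E
```

```text
clock 9.3 S [-0.1209 -0.0174] z 0.2063 az 194.59 f [0.1 0.4] 0.1 q6 -0.31
share [-0.0116 -0.0016  0.2265] mm [ -5.8  -0.8 113.3] turn [ 0.0014  0.0007 -0.0001]
```

Emit:
{"fn": "play_rows", "kwargs": {"rows": [{"dp": [-0.01,0,0.09],"turn": [0.001,0,0]},{"dp": [0,0,0.09],"turn": [0,0,0]},{"dp": [0,0,0.05],"turn": [0,0,0]},{"dp": [0,0,0],"turn": [0,0,0]},{"dp": [-0.03,0,0],"turn": [0,0,0]}]}}

```text
clock: 9.8
position: [0.4567, -0.0072, 0.0923]
tcp_rot: [0.005, -0.135, 0.991, 0.001]
ft_force: [1.2, 0.3, 0.7]
opening: -0.0002
```

```bash
python3 - <<'E'
from h import *
rel(-.075,-.018,.093,194.6)
E
```

```text
clock 9.8 S [-0.1011 -0.0063] z 0.0923 az 195.47 f [1.3 0. ] 0.7 q6 -0.29
share [-0.0519 -0.0241 -0.0009] mm [-26.  -12.1  -0.5] turn [-0.0001  0.0061  0.0097]
```

Emit:
{"fn": "play_rows", "kwargs": {"rows": [{"dp": [0,-0.024,0],"turn": [0,0.006,0.009]},{"dp": [-0.03,0,0],"turn": [0,0,0]},{"dp": [-0.02,0,0],"turn": [0,0,0]},{"dp": [-0.008,-0.003,0],"turn": [0,0,0]},{"dp": [-0.008,-0.003,0],"turn": [0,0,0]}]}}

```text
clock: 10.3
position: [0.4948, -0.0129, 0.0989]
tcp_rot: [0.002, -0.128, 0.992, -0.001]
ft_force: [-2.4, -1.9, 0.5]
opening: 0.0
```

```bash
python3 - <<'E'
from h import *
rel(-.062,-.018,.093,194.6)
E
```

```text
clock 10.3 S [-0.0658 -0.0214] z 0.0989 az 194.75 f [-2.8 -1.2] 0.5 q6 -0.28
share [-0.0075  0.0067  0.0118] mm [-3.7  3.4  5.9] turn [-0.0014  0.0027  0.0017]
```

Emit:
{"fn": "play_rows", "kwargs": {"rows": [{"dp": [-0.009,-0.004,0],"turn": [0,0,0]},{"dp": [-0.009,-0.004,0],"turn": [0,0,0]},{"dp": [-0.009,0,0],"turn": [0,0,0]},{"dp": [-0.009,0,0],"turn": [0,0,0]},{"dp": [-0.009,0,0],"turn": [0,0,0]}]}}

```text
clock: 10.8
position: [0.519, -0.0115, 0.0998]
tcp_rot: [0.002, -0.128, 0.992, -0.001]
ft_force: [-0.7, -0.4, 0.4]
opening: 0.0
```

```bash
python3 - <<'E'
from h import *
rel(-.062,-.018,.093,194.6)
E
```

```text
clock 10.8 S [-0.042  -0.0262] z 0.0998 az 194.71 f [-0.8 -0.2] 0.4 q6 -0.28
share [0.04   0.0164 0.0134] mm [20.   8.2  6.7] turn [-0.0015  0.003   0.0012]
```

Emit:
{"fn": "play_rows", "kwargs": {"rows": [{"dp": [0.05,0,0.0],"turn": [0,0,0]},{"dp": [0.08,0,0.0],"turn": [0,0,0]},{"dp": [0.05,0,-0.05],"turn": [0,0,0]},{"dp": [0,-0.05,-0.1],"turn": [0,0,0]},{"dp": [0.0,-0.1,-0.08],"turn": [0,0,0]}]}}

```text
clock: 11.3
position: [0.4444, -0.0947, 0.2017]
tcp_rot: [-0.002, -0.131, 0.991, 0.001]
ft_force: [1.9, 0.1, 0.8]
opening: -0.0003
```

Emit:
{"fn": "play_rows", "kwargs": {"rows": [{"dp": [0.0,-0.1,0.0],"turn": [0,0,0]},{"dp": [0.0,-0.1,0.0],"turn": [0,0,0]},{"dp": [0.0,-0.1,0],"turn": [0,0,0]},{"dp": [0,-0.05,0],"turn": [0,0,0]},{"dp": [0.0,0,0],"turn": [0,0,0]}]}}

```text
clock: 11.8
position: [0.4936, -0.2712, 0.2068]
tcp_rot: [0.003, -0.131, 0.991, -0.002]
ft_force: [0.1, 0.3, 0.5]
opening: 0.0002
```

```bash
python3 - <<'E'
from h import *
snap('top','top7',(225,145,295,220),10)
rel(-.062,.02,.095,194.6)
snap('side','side7',(200,170,290,240),8)
E
```

```text
clock 11.85 S [-0.132  -0.2698] z 0.2068 az 195.07 f [-0.5 -0.2] -0.0 q6 -0.76
share [-0.1436  0.5791  0.2225] mm [-71.8 289.6 111.3] turn [-0.0021  0.0032  0.0052]
```

View pics/top7.png

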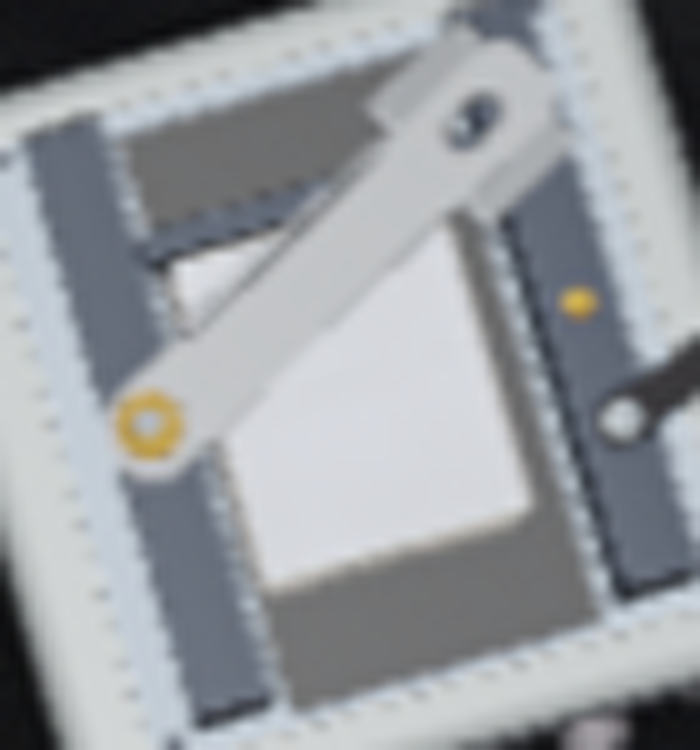

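View pics/side7.png

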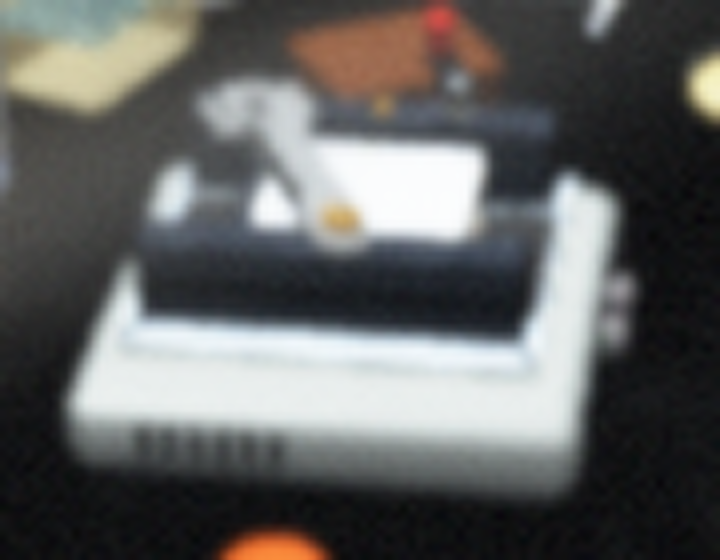

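```bash
python3 - <<'E'
from h import *
u=lambda x,y: w2s(px2z('top',*up(x,y,225,145,10),.12))
a=u(271,592);b=u(534,517);c=u(170,263);d=u(445,218)
print(a,b,c,d,np.arctan2(a[0]-b[0],a[1]-b[1]),np.linalg.norm(a-b),np.linalg.norm(a-c))
# predicted square outline
im=np.load('top.npy'); 
big=cv2.resize(im[145:220,225:295],None,fx=10,fy=10,interpolation=cv2.INTER_CUBIC)
def P(x,y,z=.12):
    v=proj('top',np.r_[s2w(x,y),z]); return tuple(int(t) for t in (v+.5-np.array([225,145]))*10)
for s in((.053,.0),(.053,)): pass
for x in(.053,-.051):
    cv2.line(big,P(x,.05),P(x,-.05),(255,0,0),1)
cv2.line(big,P(.053,.056,.1),P(.053,-.056,.1),(0,255,0),1)
cv2.imwrite('pics/ov7.png',big[:,:,::-1])
E
```

```text
[-0.05815534  0.04739673] [-0.0585656  -0.03664518] [0.04848301 0.0488872 ] [ 0.03828277 -0.03678949] 0.004881539213358472 0.08404290822439968 0.10664876735929431
```

View pics/ov7.png

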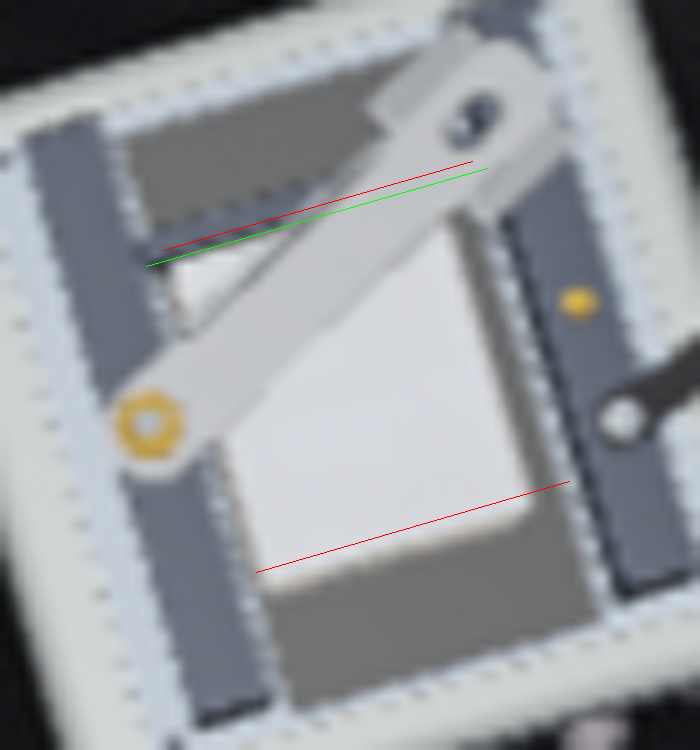

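```bash
python3 - <<'E'
from h import *
rel(-.11,.005,.206,194.6)
E
```

```text
clock 11.9 S [-0.1319 -0.2685] z 0.2072 az 195.14 f [0.4 0.3] 0.0 q6 -0.76
share [-0.0488  0.5466  0.0009] mm [-24.4 273.3   0.5] turn [-0.002   0.0034  0.0059]
```

Emit:
{"fn": "play_rows", "kwargs": {"rows": [{"dp": [-0.008,0.095,0.0],"turn": [-0.002,0.003,0.006]},{"dp": [-0.008,0.095,0.0],"turn": [0,0,0]},{"dp": [-0.008,0.095,0],"turn": [0,0,0]},{"dp": [-0.008,0.095,0],"turn": [0,0,0]},{"dp": [-0.008,0.095,0],"turn": [0,0,0]}]}}

```text
clock: 12.4
position: [0.4492, -0.0264, 0.2058]
tcp_rot: [0.0, -0.125, 0.992, 0.001]
ft_force: [1.5, 0.1, -0.1]
opening: 0.0004
```

Emit:
{"fn": "play_rows", "kwargs": {"rows": [{"dp": [-0.006,0.05,0.0],"turn": [0,0,0]},{"dp": [0,0,0.09],"turn": [0,0,0]},{"dp": [0,0,0.09],"turn": [0,0,0]},{"dp": [0,0,0.04],"turn": [0,0,0]},{"dp": [0,0,0],"turn": [0,0,0]}]}}

```text
clock: 12.9
position: [0.4418, 0.0118, 0.0957]
tcp_rot: [0.004, -0.134, 0.991, 0.001]
ft_force: [-0.5, 0.8, 0.8]
opening: 0.0001
```

```bash
python3 - <<'E'
from h import *
rel(-.075,.005,.094,194.6)
E
```

```text
clock 12.9 S [-0.1107  0.0158] z 0.0957 az 195.41 f [-0.3  0.9] 0.8 q6 -0.25
share [-0.0712 -0.0227  0.004 ] mm [-35.6 -11.3   2. ] turn [0.0012 0.0056 0.009 ]
```

Emit:
{"fn": "play_rows", "kwargs": {"rows": [{"dp": [0,-0.023,0.006],"turn": [0,0.005,0.009]},{"dp": [-0.035,0,0.0],"turn": [0,0,0]},{"dp": [-0.03,0,0],"turn": [0,0,0]},{"dp": [0,0,0],"turn": [0,0,0]},{"dp": [0,0,0],"turn": [0,0,0]}]}}

```text
clock: 13.4
position: [0.4787, 0.0085, 0.0988]
tcp_rot: [0.003, -0.127, 0.992, 0.0]
ft_force: [-1.1, 0.4, -0.1]
opening: -0.0001
```

```bash
python3 - <<'E'
from h import *
rel(-.062,.005,.094,194.6)
E
```

```text
clock 13.4 S [-0.0759  0.0034] z 0.0988 az 194.6 f [-0.9  0.7] -0.1 q6 -0.24
share [-0.0278  0.0032  0.0099] mm [-13.9   1.6   4.9] turn [-0.0001  0.004  -0.    ]
```

Emit:
{"fn": "play_rows", "kwargs": {"rows": [{"dp": [-0.006,0.002,0.004],"turn": [0,0,0]},{"dp": [-0.006,0,0.0],"turn": [0,0,0]},{"dp": [-0.006,0,0],"turn": [0,0,0]},{"dp": [-0.006,0,0],"turn": [0,0,0]},{"dp": [-0.006,0,0],"turn": [0,0,0]}]}}

```text
clock: 13.9
position: [0.4919, 0.0123, 0.0982]
tcp_rot: [0.003, -0.126, 0.992, -0.0]
ft_force: [-14.9, -7.2, 5.0]
opening: 0.0003
```

```bash
python3 - <<'E'
from h import *
rel(-.062,.005,.094,194.6)
E
```

```text
clock 13.9 S [-0.0621  0.0037] z 0.0982 az 194.52 f [-16.3  -3.2] 5.0 q6 -0.23
share [-0.0002  0.0026  0.0085] mm [-0.1  1.3  4.2] turn [-0.0008  0.0031 -0.0009]
```

Emit:
{"fn": "play_rows", "kwargs": {"rows": [{"dp": [0,0,0],"turn": [0,0,0]},{"dp": [0.03,0,0.0],"turn": [0,0,0]},{"dp": [0.06,0,0],"turn": [0,0,0]},{"dp": [0,0,-0.09],"turn": [0,0,0]},{"dp": [0,0,-0.09],"turn": [0,0,0]}]}}

```text
clock: 14.4
position: [0.4391, 0.0007, 0.1784]
tcp_rot: [-0.009, -0.126, 0.992, 0.001]
ft_force: [1.5, -0.3, 1.3]
opening: 0.0
```

```bash
python3 - <<'E'
from h import *
rel(.08,.012,.2,223)
E
```

```text
clock 14.4 S [-0.1162  0.0058] z 0.1784 az 194.53 f [ 1.4 -0.7] 1.3 q6 -0.25
share [-0.3914  0.0131 -0.0505] mm [-195.7    6.6  -25.2] turn [ 0.0054 -0.0109 -0.3163]
```

Emit:
{"fn": "play_rows", "kwargs": {"rows": [{"dp": [-0.02,0.003,-0.05],"turn": [0.005,-0.01,0]},{"dp": [-0.095,0.003,0.0],"turn": [0,0,0]},{"dp": [-0.095,0.003,0],"turn": [0,0,0]},{"dp": [-0.095,0.003,0],"turn": [0,0,0]},{"dp": [-0.08,0,0],"turn": [0,0,-0.08]}]}}

```text
clock: 14.9
position: [0.63, 0.0559, 0.2152]
tcp_rot: [0.007, -0.188, 0.982, -0.003]
ft_force: [0.4, 0.3, 0.9]
opening: 0.0001
```

Emit:
{"fn": "play_rows", "kwargs": {"rows": [{"dp": [0,0,0],"turn": [0,0,-0.08]},{"dp": [0,0,0.0],"turn": [0,0,-0.08]},{"dp": [0,0,0],"turn": [0,0,-0.08]},{"dp": [0,0,0],"turn": [0,0,0]},{"dp": [0,0,0],"turn": [0,0,0]}]}}

```text
clock: 15.4
position: [0.6359, 0.0584, 0.2073]
tcp_rot: [0.002, -0.376, 0.927, -0.003]
ft_force: [-0.3, 0.5, -0.4]
opening: 0.0003
```

```bash
python3 - <<'E'
from h import *
rel(.080,.012,.131,223)
snap('side','side8',(200,150,290,240),8)
E
```

```text
clock 15.4 S [0.0888 0.012 ] z 0.2073 az 224.19 f [-0.2  0.6] -0.4 q6 -0.68
share [0.0156 0.0099 0.1525] mm [ 7.8  5.  76.2] turn [-0.0047  0.0012  0.0133]
```

View pics/side8.png

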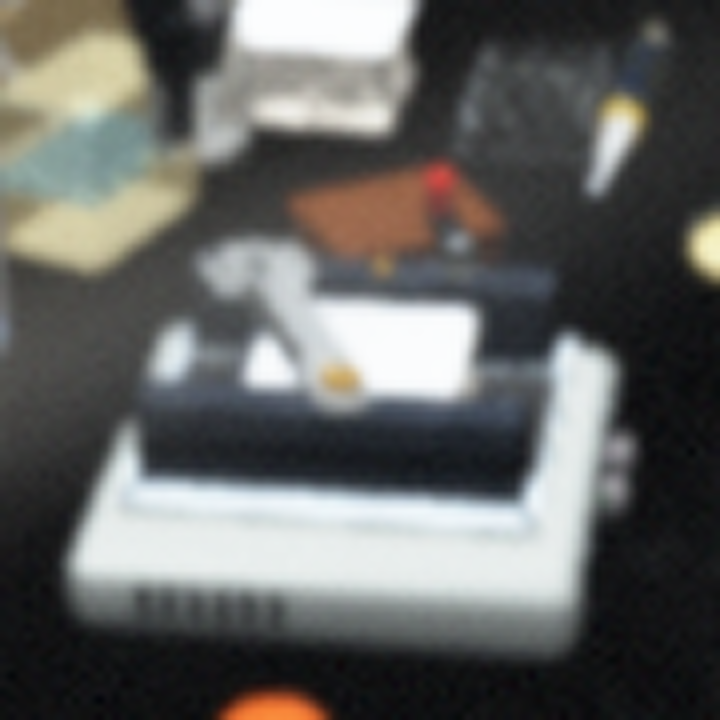

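```bash
python3 - <<'E'
from h import *
print(proj('side',robot.observe()['position']), robot.observe()['position'])
im=np.load('side.npy'); show(im,'side8f',None,1.5)
snap('top','top8',(205,100,315,235),5)
E
```

```text
[222.01527952 172.06640497] [0.63588116 0.05838167 0.20737007]
```

View pics/side8f.png

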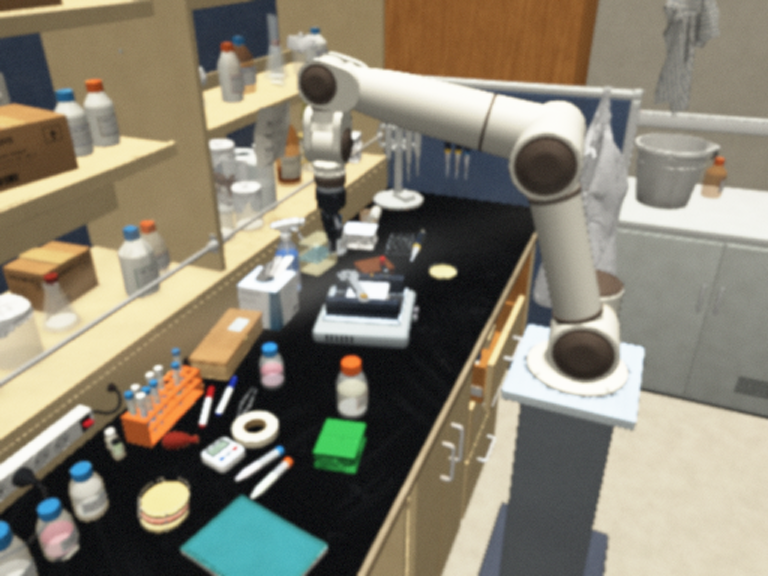

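View pics/top8.png

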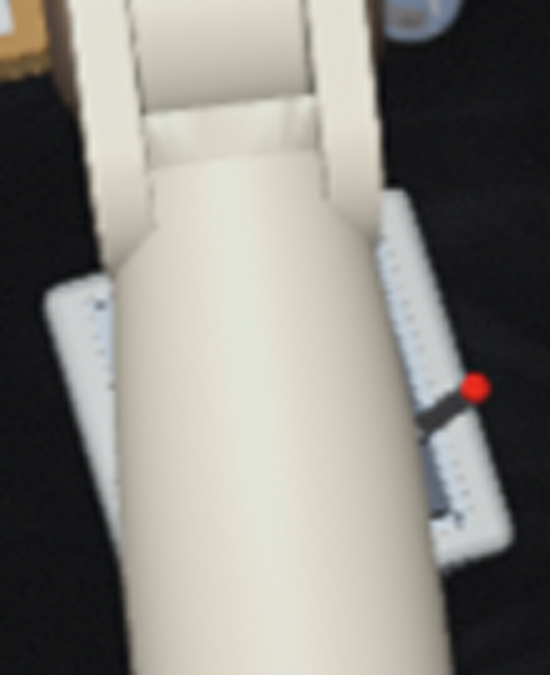

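Emit:
{"fn": "play_rows", "kwargs": {"rows": [{"dp": [0.015,0.01,0.08],"turn": [-0.004,0.001,0.013]},{"dp": [0,0,0.06],"turn": [0,0,0]},{"dp": [0,0,0.02],"turn": [0,0,0]},{"dp": [0,0,0],"turn": [0,0,0]},{"dp": [0,0,0],"turn": [0,0,0]}]}}

```text
clock: 16.0
position: [0.6281, 0.0564, 0.1293]
tcp_rot: [0.003, -0.363, 0.932, -0.001]
ft_force: [-0.2, -0.3, 1.4]
opening: -0.0001
```

```bash
python3 - <<'E'
from h import *
rel(.0753,.0097,.131,223)
E
```

```text
clock 16.0 S [0.0807 0.012 ] z 0.1293 az 222.51 f [-0.3 -0.2] 1.4 q6 -0.65
share [ 0.0117  0.0009 -0.0035] mm [ 5.9  0.5 -1.7] turn [-0.0031  0.0035 -0.0054]
```

Emit:
{"fn": "play_rows", "kwargs": {"rows": [{"dp": [0.012,0,-0.004],"turn": [-0.003,0.003,0]},{"dp": [0.01,0,0],"turn": [0,0,0]},{"dp": [0.008,0,0],"turn": [0,0,0]},{"dp": [0.006,0,0],"turn": [0,0,0]},{"dp": [0.006,-0.001,0],"turn": [0,0,0.01]}]}}

```text
clock: 16.5
position: [0.6137, 0.0408, 0.1363]
tcp_rot: [0.003, -0.355, 0.935, -0.001]
ft_force: [-0.3, 0.4, 0.2]
opening: 0.0002
```

```bash
cat >> h.py <<'E'
def srel():
    # implied strap angle remaining if tool touches flange at half thickness 11
    p=w2s(robot.observe()['position'])-np.array([0,.069]); r=np.hypot(*p); phi=np.arctan2(p[1],p[0])
    t=phi-np.arcsin(.026/r); rem=t+np.pi/2; print('implied remaining',rem.round(3),'along',np.sqrt(r*r-.026**2).round(4),'slot to go mm',(138*rem).round(1))
E
python3 - <<'E'
from h import *
rel(.026,-.019,.131,194.6); srel()
E
```

```text
clock 16.5 S [0.0629 0.0006] z 0.1363 az 221.54 f [-0.2  0.5] 0.2 q6 -0.66
share [ 0.0835 -0.0015  0.0102] mm [41.8 -0.8  5.1] turn [-0.0015  0.0039  0.2994]
implied remaining 0.46 along 0.0892 slot to go mm 63.4
```

Emit:
{"fn": "play_rows", "kwargs": {"rows": [{"dp": [0.006,-0.0016,0.008],"turn": [0,0.003,0.019]},{"dp": [0.006,-0.0016,0.002],"turn": [0,0,0.019]},{"dp": [0.006,-0.0016,0],"turn": [0,0,0.019]},{"dp": [0.005,-0.0016,0],"turn": [0,0,0.019]},{"dp": [0.005,-0.0016,0],"turn": [0,0,0.019]}]}}

```text
clock: 17.0
position: [0.6042, 0.0279, 0.1307]
tcp_rot: [0.001, -0.277, 0.961, -0.002]
ft_force: [0.3, -0.4, 0.4]
opening: 0.0002
```

```bash
python3 - <<'E'
from h import *
rel(.026,-.019,.131,194.6); srel()
E
```

```text
clock 17.0 S [ 0.0504 -0.0096] z 0.1307 az 212.21 f [ 0.2 -0.5] 0.4 q6 -0.51
share [ 0.0522 -0.0032 -0.0006] mm [26.1 -1.6 -0.3] turn [-0.002   0.0007  0.1956]
implied remaining 0.288 along 0.0896 slot to go mm 39.8
```

```bash
python3 - <<'E'
from h import *
snap('side','side9',(200,150,290,240),8)
E
```

```text
(no output)
```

View pics/side9.png

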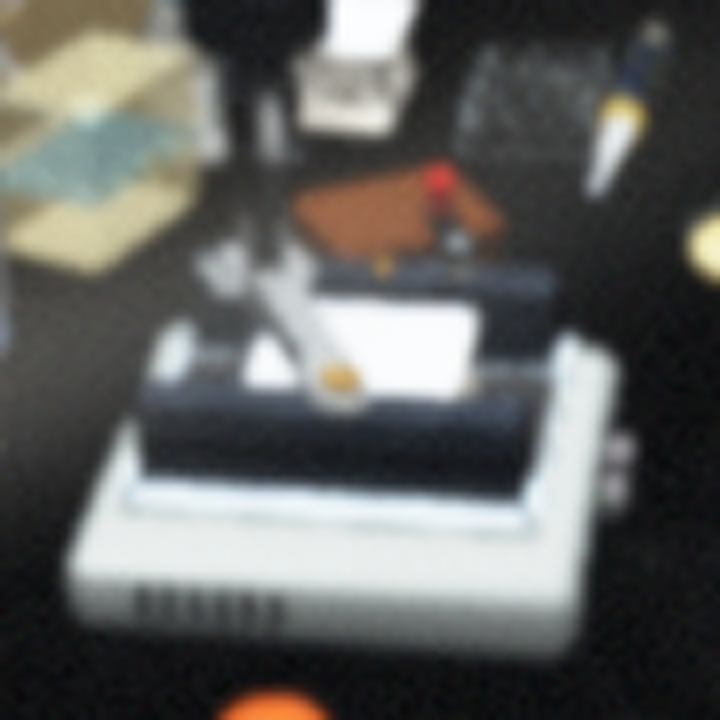

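```bash
python3 - <<'E'
from h import *
p=np.array(robot.observe()['position']); print(p)
im=np.load('side.npy')
big=cv2.resize(im[160:220,210:270],None,fx=12,fy=12,interpolation=cv2.INTER_CUBIC)
def dot(q,c):
    v=(proj('side',q)+.5-np.array([210,160]))*12; cv2.circle(big,tuple(int(t) for t in v),4,c,-1)
dot(p,(255,0,0)); dot(p+[0,0,.05],(255,0,0))
# strap flange line at original and implied angle, z .145
for th,c in((-1.075,(0,255,0)),(-1.283,(255,255,0))):
    u=np.array([np.cos(th),np.sin(th)]);n=np.array([-u[1],u[0]])
    for l in np.linspace(.026,.110,8):
        q=np.array([0,.069])+l*u+.0135*n; dot(np.r_[s2w(*q),.145],c)
    q=np.array([0,.069])+.138*u; dot(np.r_[s2w(*q),.129],c)
cv2.imwrite('pics/ov9.png',big[:,:,::-1])
E
```

```text
[0.60404049 0.02758604 0.13082759]
```

View pics/ov9.png

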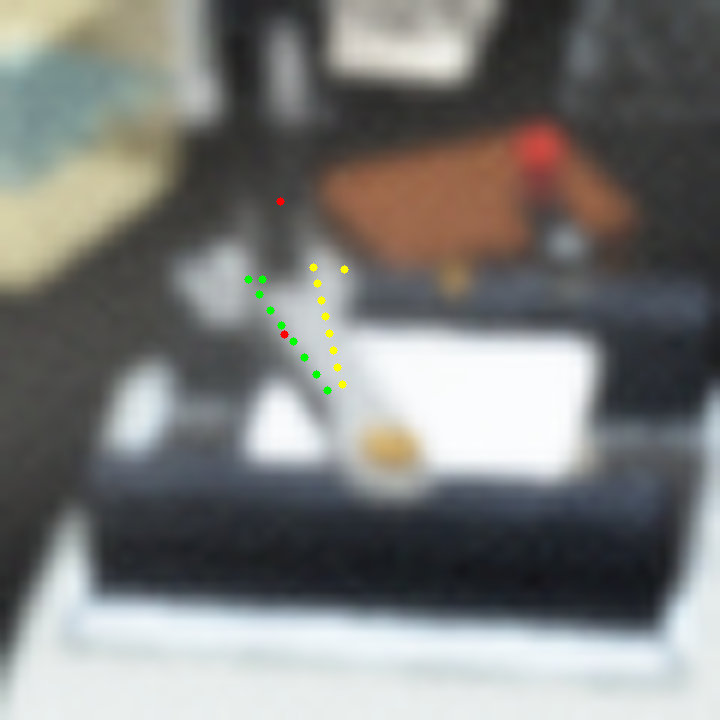

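```bash
python3 - <<'E'
from h import *
a=cv2.imread('pics/side8.png');b=cv2.imread('pics/side9.png')
c=np.hstack([a[200:450,120:470],b[200:450,120:470]]); cv2.imwrite('pics/cmp.png',c)
for q in ((0,.069,.145),(0,-.069,.1285),(-.04,-.069,.139)): print(proj('side',np.r_[s2w(*q[:2]),q[2]]))
print(up(340,378,200,150,8),up(383,265,200,150,8),up(458,240,200,150,8))
E
```

```text
[242.3139205  194.49896079]
[247.7487414  182.01881186]
[257.35191898 180.34404986]
[242.0625 196.8125] [247.4375 182.6875] [256.8125 179.5625]
```

View pics/cmp.png

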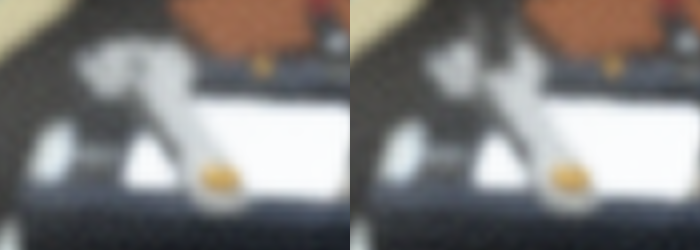

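```bash
python3 - <<'E'
from h import *
im=np.load('side.npy'); c=im[140:200,205:265]; c=cv2.resize(c,None,fx=12,fy=12,interpolation=cv2.INTER_LANCZOS4)
c=np.clip(c.astype(float)*1.5+20,0,255).astype(np.uint8)
v=(proj('side',robot.observe()['position'])+.5-np.array([205,140]))*12; cv2.circle(c,tuple(int(t) for t in v),3,(255,0,0),-1)
cv2.imwrite('pics/z9.png',c[:,:,::-1])
E
```

```text
(no output)
```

View pics/z9.png

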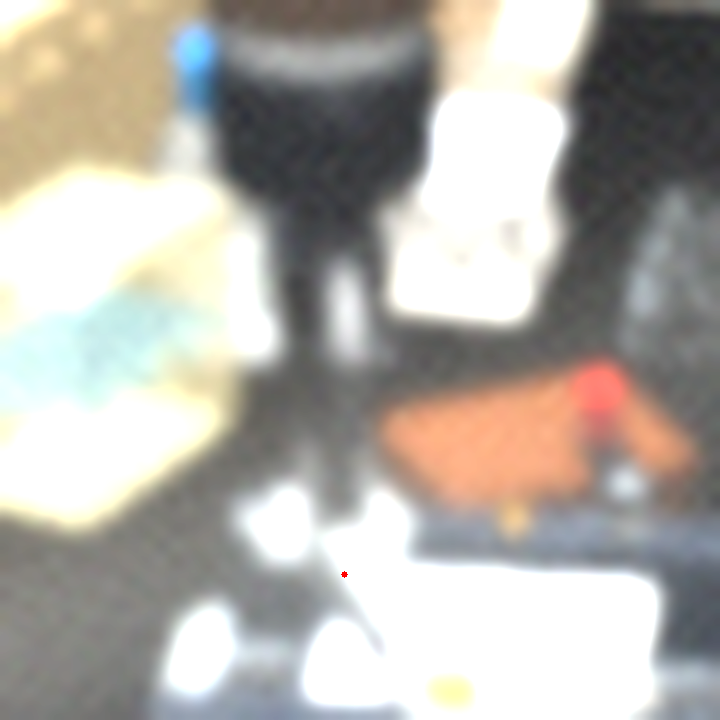

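Emit:
{"fn": "play_rows", "kwargs": {"rows": [{"dp": [0,0,-0.03],"turn": [0,0,-0.06]},{"dp": [-0.04,0.002,0],"turn": [0,0,-0.06]},{"dp": [-0.04,0.005,0],"turn": [0,0,0]},{"dp": [0,0,0],"turn": [0,0,0]},{"dp": [0,0,0],"turn": [0,0,0]}]}}

```text
clock: 17.55
position: [0.6326, 0.0561, 0.1466]
tcp_rot: [0.001, -0.368, 0.93, -0.002]
ft_force: [-0.9, 0.3, 0.4]
opening: -0.0002
```

```bash
python3 - <<'E'
from h import *
rel(.0753,.0097,.115,223)
E
```

```text
clock 17.55 S [0.085  0.0107] z 0.1466 az 223.12 f [-0.8  0.5] 0.4 q6 -0.66
share [0.0179 0.0078 0.0633] mm [ 9.   3.9 31.6] turn [-0.0023 -0.0001  0.0014]
```

Emit:
{"fn": "play_rows", "kwargs": {"rows": [{"dp": [0,0.008,0.04],"turn": [0,0,0]},{"dp": [0,0,0.03],"turn": [0,0,0]},{"dp": [0,0,0],"turn": [0,0,0]},{"dp": [0,0,0],"turn": [0,0,0]},{"dp": [0,0,0],"turn": [0,0,0]}]}}

```text
clock: 18.05
position: [0.6288, 0.0571, 0.1113]
tcp_rot: [0.001, -0.366, 0.93, -0.002]
ft_force: [0.3, -0.3, 0.3]
opening: 0.0001
```

```bash
python3 - <<'E'
from h import *
rel(.0753,.0097,.113,223)
snap('side','side10',(200,150,290,240),8)
im=np.load('side.npy'); c=im[140:200,205:265]; c=cv2.resize(c,None,fx=12,fy=12,interpolation=cv2.INTER_LANCZOS4)
c=np.clip(c.astype(float)*1.5+20,0,255).astype(np.uint8)
v=(proj('side',robot.observe()['position'])+.5-np.array([205,140]))*12; cv2.circle(c,tuple(int(t) for t in v),3,(255,0,0),-1)
cv2.imwrite('pics/z10.png',c[:,:,::-1])
E
```

```text
clock 18.05 S [0.0816 0.0125] z 0.1113 az 222.98 f [ 0.2 -0.4] 0.3 q6 -0.66
share [ 0.0138  0.001  -0.0034] mm [ 6.9  0.5 -1.7] turn [-0.0025 -0.0001 -0.0002]
```

View pics/z10.png

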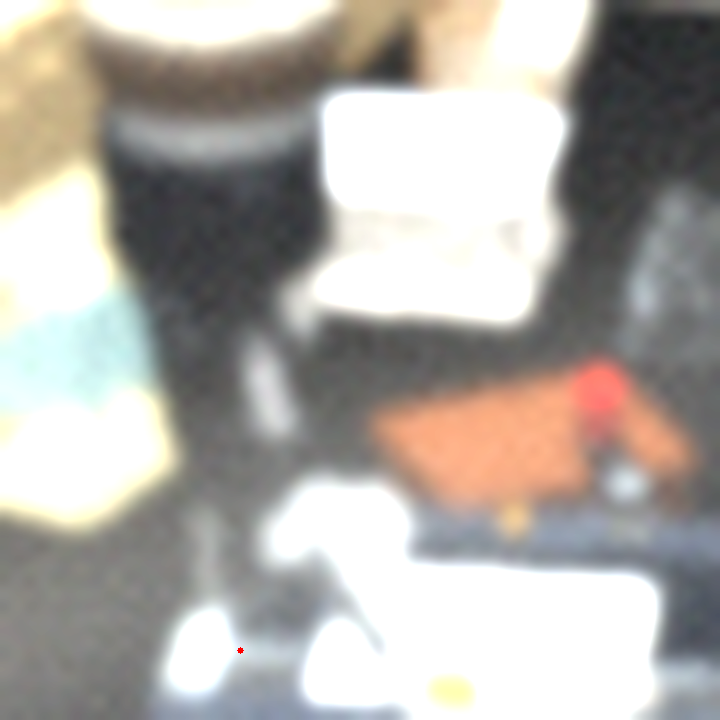

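Emit:
{"fn": "play_rows", "kwargs": {"rows": [{"dp": [0.015,0,0],"turn": [0,0,0]},{"dp": [0.012,0,0],"turn": [0,0,0]},{"dp": [0.008,0,0],"turn": [0,0,0]},{"dp": [0.006,0,0],"turn": [0,0,0]},{"dp": [0.006,0,0],"turn": [0,0,0]}]}}

```text
clock: 18.6
position: [0.6112, 0.0396, 0.1134]
tcp_rot: [0.002, -0.366, 0.931, -0.002]
ft_force: [2.1, 0.3, 0.1]
opening: -0.0
```

```bash
python3 - <<'E'
from h import *
rel(.026,-.019,.113,194.6);srel()
E
```

```text
clock 18.6 S [0.0601 0.    ] z 0.1134 az 222.96 f [ 2.1 -0.2] 0.1 q6 -0.68
share [ 0.0782 -0.001   0.0007] mm [39.1 -0.5  0.4] turn [-0.0034  0.0025  0.3151]
implied remaining 0.429 along 0.0877 slot to go mm 59.2
```

Emit:
{"fn": "play_rows", "kwargs": {"rows": [{"dp": [0.006,-0.0015,0],"turn": [0,0.002,0.02]},{"dp": [0.006,-0.0015,0],"turn": [0,0,0.02]},{"dp": [0.005,-0.0015,0],"turn": [0,0,0.019]},{"dp": [0,0,0],"turn": [0,0,0]},{"dp": [0,0,0],"turn": [0,0,0]}]}}

```text
clock: 19.1
position: [0.6058, 0.0316, 0.1136]
tcp_rot: [0.001, -0.318, 0.948, -0.003]
ft_force: [-0.1, 0.1, -0.6]
opening: 0.0003
```

```bash
python3 - <<'E'
from h import *
rel(.026,-.019,.113,194.6);srel()
snap('side','side11',(200,150,290,240),8)
a=cv2.imread('pics/side8.png');b=cv2.imread('pics/side11.png')
c=np.hstack([a[150:450,120:470],b[150:450,120:470]]); cv2.imwrite('pics/cmp11.png',c)
E
```

```text
clock 19.1 S [ 0.0529 -0.0063] z 0.1136 az 217.13 f [-0.1  0.1] -0.6 q6 -0.59
share [ 0.0594 -0.0028  0.0012] mm [29.7 -1.4  0.6] turn [-0.0037  0.0009  0.2503]
implied remaining 0.326 along 0.0883 slot to go mm 45.0
```

View pics/cmp11.png

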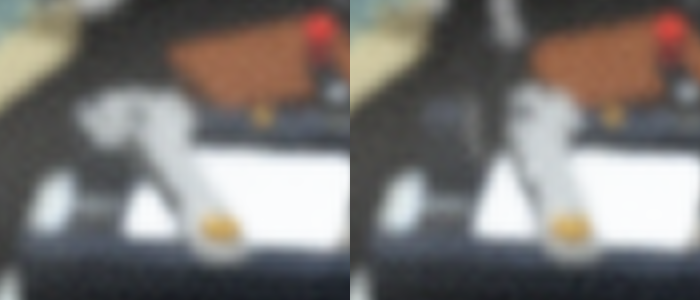

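Emit:
{"fn": "play_rows", "kwargs": {"rows": [{"dp": [0.005,-0.0012,0],"turn": [0,0.001,0.015]},{"dp": [0.005,-0.0012,0],"turn": [0,0,0.015]},{"dp": [0.004,-0.0012,0],"turn": [0,0,0.013]},{"dp": [0.004,-0.001,0],"turn": [0,0,0.013]},{"dp": [0.004,-0.001,0],"turn": [0,0,0.013]}]}}

```text
clock: 19.65
position: [0.5982, 0.0229, 0.1136]
tcp_rot: [0.001, -0.263, 0.965, -0.003]
ft_force: [0.7, 0.8, -0.5]
opening: 0.0002
```

```bash
python3 - <<'E'
from h import *
rel(.026,-.019,.113,194.6);srel()
E
```

```text
clock 19.65 S [ 0.0434 -0.0128] z 0.1136 az 210.46 f [0.8 0.6] -0.5 q6 -0.49
share [ 0.0369 -0.0024  0.0012] mm [18.4 -1.2  0.6] turn [-0.0038  0.0005  0.1762]
implied remaining 0.203 along 0.0889 slot to go mm 28.0
```

Emit:
{"fn": "play_rows", "kwargs": {"rows": [{"dp": [0.004,-0.001,0],"turn": [0,0.001,0.025]},{"dp": [0.004,-0.001,0],"turn": [0,0,0.025]},{"dp": [0.004,-0.001,0],"turn": [0,0,0.02]},{"dp": [0.004,-0.001,0],"turn": [0,0,0.013]},{"dp": [0.004,-0.001,0],"turn": [0,0,0.013]}]}}

```text
clock: 20.15
position: [0.5934, 0.0176, 0.1162]
tcp_rot: [0.005, -0.184, 0.983, -0.002]
ft_force: [3.3, 2.6, 1.5]
opening: 0.0002
```

```bash
python3 - <<'E'
from h import *
rel(.026,-.019,.113,194.6);srel()
E
```

```text
clock 20.15 S [ 0.0373 -0.0168] z 0.1162 az 201.22 f [3.8 1.7] 1.5 q6 -0.34
share [ 0.0231 -0.0017  0.0062] mm [11.5 -0.9  3.1] turn [-0.0033  0.0063  0.0735]
implied remaining 0.129 along 0.0899 slot to go mm 17.8
```

Emit:
{"fn": "play_rows", "kwargs": {"rows": [{"dp": [0.005,-0.001,0.004],"turn": [0,0.005,0.013]},{"dp": [0.005,-0.001,0.002],"turn": [0,0,0.013]},{"dp": [0.005,-0.001,0],"turn": [0,0,0.013]},{"dp": [0,0,0],"turn": [0,0,0]},{"dp": [0,0,0],"turn": [0,0,0]}]}}

```text
clock: 20.65
position: [0.5915, 0.0153, 0.1178]
tcp_rot: [0.009, -0.151, 0.988, -0.002]
ft_force: [1.0, 0.6, 1.3]
opening: 0.0002
```

```bash
python3 - <<'E'
from h import *
rel(.026,-.019,.113,194.6);srel()
snap('side','side12',(200,150,290,240),8)
b=cv2.imread('pics/side12.png');cv2.imwrite('pics/c12.png',cv2.resize(b[150:450,120:470],None,fx=2,fy=2))
E
```

```text
clock 20.65 S [ 0.035  -0.0185] z 0.1178 az 197.41 f [1.1 0.3] 1.3 q6 -0.28
share [0.0181 0.     0.0092] mm [9.1 0.  4.6] turn [-0.0035  0.0106  0.0311]
implied remaining 0.101 along 0.0906 slot to go mm 13.9
```

View pics/c12.png

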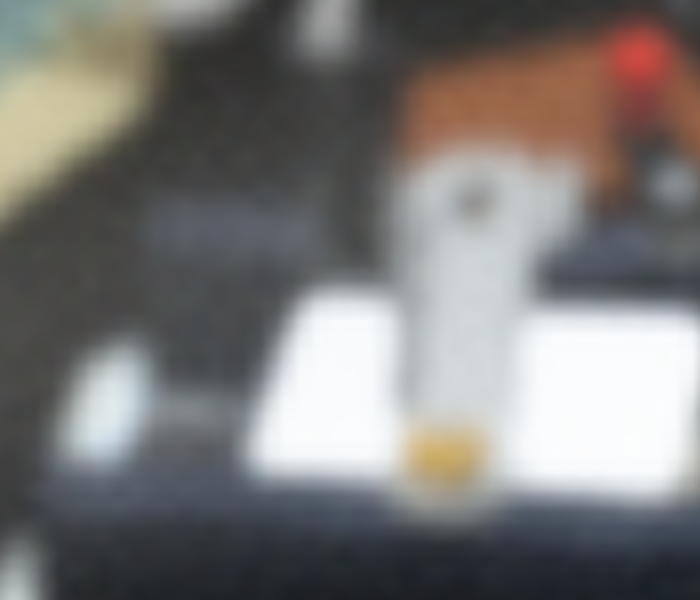

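Emit:
{"fn": "play_rows", "kwargs": {"rows": [{"dp": [0.006,0,0.006],"turn": [0,0.008,0.008]},{"dp": [0.006,0,0.003],"turn": [0,0,0.008]},{"dp": [0.006,0,0],"turn": [0,0,0.008]},{"dp": [0.005,0,0],"turn": [0,0,0]},{"dp": [0,0,0],"turn": [0,0,0]}]}}

```text
clock: 21.2
position: [0.5805, 0.0116, 0.1125]
tcp_rot: [0.003, -0.131, 0.991, -0.003]
ft_force: [3.2, 0.7, 0.4]
opening: -0.0004
```

```bash
python3 - <<'E'
from h import *
rel(.026,-.019,.113,194.6);srel()
E
```

```text
clock 21.2 S [ 0.0234 -0.0193] z 0.1125 az 195.04 f [ 3.2 -0.1] 0.4 q6 -0.24
share [-0.0052  0.0005 -0.0011] mm [-2.6  0.3 -0.5] turn [-0.0038  0.0027  0.0049]
implied remaining -0.029 along 0.0876 slot to go mm -4.1
```

```bash
python3 - <<'E'
from h import *
snap('side','side13',(200,150,290,240),8)
b=cv2.imread('pics/side13.png');cv2.imwrite('pics/c13.png',cv2.resize(b[150:450,120:470],None,fx=2,fy=2))
E
```

```text
(no output)
```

View pics/c13.png

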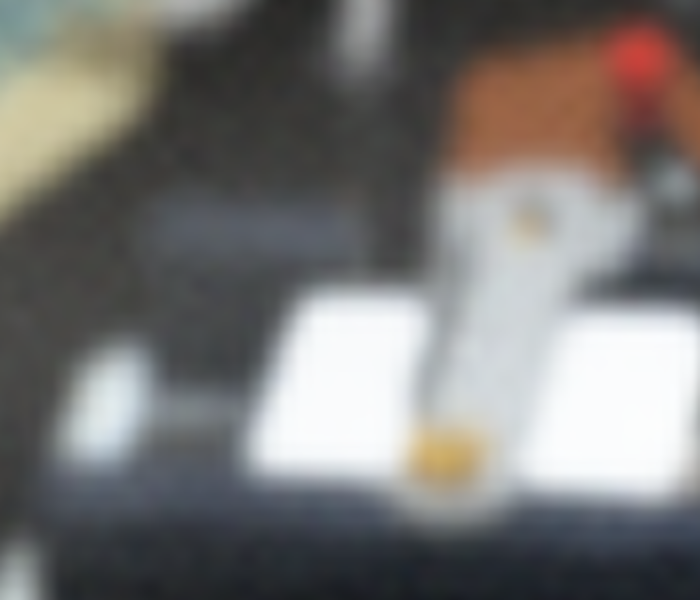

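Emit:
{"fn": "play_rows", "kwargs": {"rows": [{"dp": [-0.02,0,0],"turn": [0,0,0]},{"dp": [-0.03,0,0],"turn": [0,0,0]},{"dp": [0,0,-0.08],"turn": [0,0,0]},{"dp": [0,0,-0.09],"turn": [0,0,0]},{"dp": [0,-0.09,0],"turn": [0,0,0]}]}}

```text
clock: 21.75
position: [0.6154, -0.0216, 0.1979]
tcp_rot: [-0.002, -0.133, 0.991, -0.002]
ft_force: [0.8, -0.0, 0.3]
opening: -0.0001
```

Emit:
{"fn": "play_rows", "kwargs": {"rows": [{"dp": [0.03,-0.095,0],"turn": [0,0,0]},{"dp": [0.06,-0.095,0],"turn": [0,0,0]},{"dp": [0.08,-0.06,0],"turn": [0,0,0]},{"dp": [0.0,0,0],"turn": [0,0,-0.09]},{"dp": [0,0,0],"turn": [0,0,-0.09]}]}}

```text
clock: 22.25
position: [0.5683, -0.1679, 0.1969]
tcp_rot: [-0.004, -0.274, 0.962, -0.002]
ft_force: [-0.9, 0.5, -0.1]
opening: 0.0001
```

```bash
python3 - <<'E'
from h import *
rel(-.0487,-.121,.2,214.6)
snap('top','top14',(205,130,315,235),7)
E
```

```text
clock 22.25 S [-0.0336 -0.1899] z 0.1969 az 211.76 f [-0.7  0.7] -0.1 q6 -0.84
share [-0.0118  0.1406 -0.0064] mm [-5.9 70.3 -3.2] turn [-0.0008 -0.006  -0.0315]
```

View pics/top14.png

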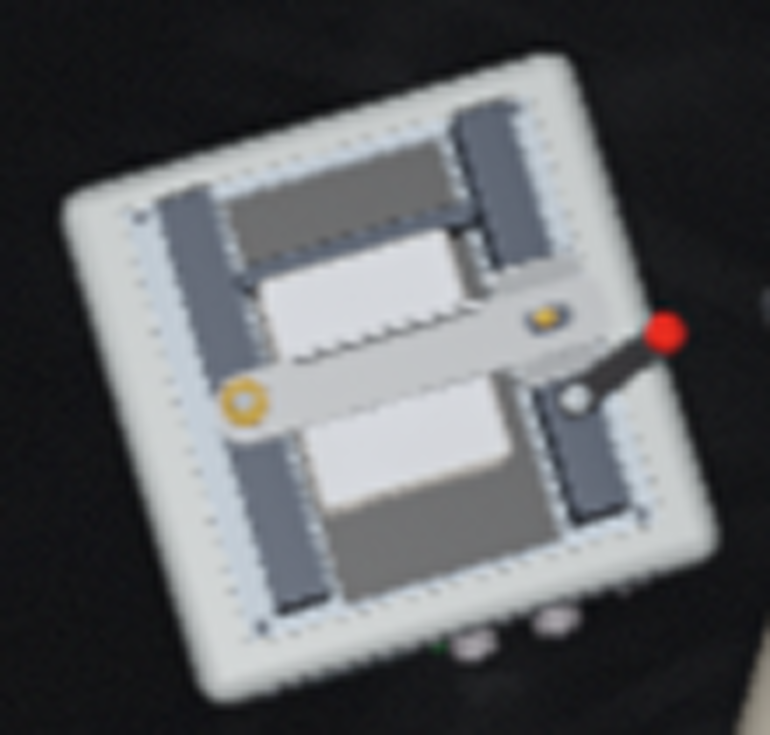

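Emit:
{"fn": "play_rows", "kwargs": {"rows": [{"dp": [-0.008,0.07,0],"turn": [0,-0.006,-0.031]},{"dp": [-0.005,0.065,0],"turn": [0,0,0]},{"dp": [0,0,0],"turn": [0,0,0]},{"dp": [0,0,0.07],"turn": [0,0,0]},{"dp": [0,0,0],"turn": [0,0,0]}]}}

```text
clock: 22.8
position: [0.5361, -0.1062, 0.1593]
tcp_rot: [-0.002, -0.296, 0.955, 0.0]
ft_force: [-0.1, -0.2, -0.3]
opening: -0.0001
```

```bash
python3 - <<'E'
from h import *
rel(-.0487,-.121,.124,214.6)
E
```

```text
clock 22.8 S [-0.0493 -0.1221] z 0.1593 az 214.49 f [-0.2 -0.2] -0.3 q6 -0.8
share [-0.0021  0.0016  0.0706] mm [-1.   0.8 35.3] turn [ 0.0011 -0.0022 -0.0013]
```

Emit:
{"fn": "play_rows", "kwargs": {"rows": [{"dp": [0,0,0.05],"turn": [0,0,0]},{"dp": [0,0,0.02],"turn": [0,0,0]},{"dp": [0,0,0],"turn": [0,0,0]},{"dp": [-0.008,0,0],"turn": [0,0,0]},{"dp": [-0.008,0,0],"turn": [0,0,0]}]}}

```text
clock: 23.3
position: [0.5456, -0.1026, 0.129]
tcp_rot: [-0.0, -0.294, 0.956, -0.001]
ft_force: [-1.1, -0.5, 0.0]
opening: -0.0003
```

```bash
cat >> h.py <<'E'
def krel():
    p=w2s(robot.observe()['position'])-np.array([-.04,-.069]); r=np.hypot(*p); a=np.arctan2(p[1],p[0])+np.arcsin(min(1,.0185/r))
    print('implied keeper',(a+np.pi/2).round(3),'rho',np.sqrt(max(0,r*r-.0185**2)).round(4))
E
python3 - <<'E'
from h import *
rel(.006,-.0875,.124,284.6); krel()
snap('side','side15',(200,140,290,230),8)
E
```

```text
clock 23.3 S [-0.0392 -0.1211] z 0.129 az 214.16 f [-1.2 -0.2] 0.0 q6 -0.78
share [-0.1077  0.033   0.0099] mm [-53.9  16.5   5. ] turn [-3.000e-04 -1.300e-03 -7.826e-01]
implied keeper 0.378 rho 0.0487
```

View pics/side15.png

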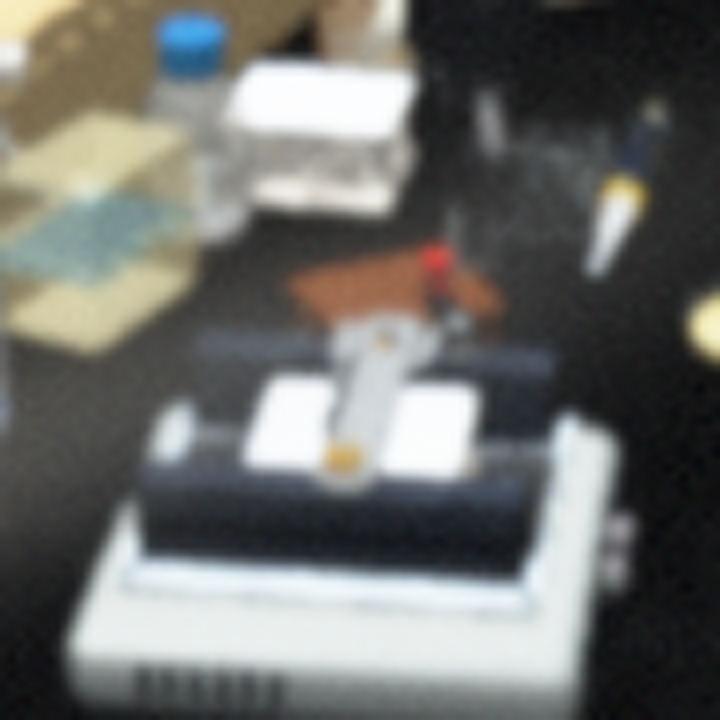

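Emit:
{"fn": "play_rows", "kwargs": {"rows": [{"dp": [-0.003,0,0.01],"turn": [0,0,-0.03]},{"dp": [-0.009,-0.003,0],"turn": [0,0,-0.064]},{"dp": [-0.009,-0.003,0],"turn": [0,0,-0.064]},{"dp": [-0.009,-0.003,0],"turn": [0,0,-0.064]},{"dp": [-0.009,-0.003,0],"turn": [0,0,-0.064]}]}}

```text
clock: 23.85
position: [0.5666, -0.093, 0.1284]
tcp_rot: [0.001, -0.506, 0.863, -0.003]
ft_force: [-0.8, 0.1, -0.7]
opening: 0.0005
```

```bash
python3 - <<'E'
from h import *
rel(.006,-.0875,.124,284.6); krel()
E
```

```text
clock 23.85 S [-0.0164 -0.117 ] z 0.1284 az 240.74 f [-0.7  0.3] -0.7 q6 -1.22
share [-0.0736  0.0086  0.0087] mm [-36.8   4.3   4.4] turn [-0.0032 -0.0021 -0.4873]
implied keeper 0.81 rho 0.0502
```

Emit:
{"fn": "play_rows", "kwargs": {"rows": [{"dp": [-0.009,-0.001,0.009],"turn": [0,0,-0.064]},{"dp": [-0.009,-0.001,0.002],"turn": [0,0,-0.064]},{"dp": [-0.009,-0.001,0],"turn": [0,0,-0.064]},{"dp": [-0.009,-0.001,0],"turn": [0,0,-0.064]},{"dp": [-0.009,-0.001,0],"turn": [0,0,-0.064]}]}}

```text
clock: 24.35
position: [0.5791, -0.0724, 0.127]
tcp_rot: [-0.001, 0.711, -0.703, 0.006]
ft_force: [0.2, -0.7, -1.2]
opening: -0.0001
```

```bash
python3 - <<'E'
from h import *
rel(.006,-.0875,.124,284.6); krel()
E
```

```text
clock 24.35 S [ 0.0008 -0.1003] z 0.127 az 270.71 f [ 0.1 -0.7] -1.2 q6 -1.71
share [-0.0274 -0.0039  0.0059] mm [-13.7  -1.9   3. ] turn [-0.0058 -0.0047 -0.1543]
implied keeper 1.285 rho 0.048
```

Emit:
{"fn": "play_rows", "kwargs": {"rows": [{"dp": [-0.009,-0.001,0.004],"turn": [0,0,-0.06]},{"dp": [-0.009,-0.001,0],"turn": [0,0,-0.05]},{"dp": [-0.008,0,0],"turn": [0,0,-0.04]},{"dp": [-0.007,0,0],"turn": [0,0,0]},{"dp": [-0.006,0,0],"turn": [0,0,0]}]}}

```text
clock: 24.85
position: [0.5806, -0.0583, 0.1281]
tcp_rot: [0.003, 0.792, -0.611, 0.012]
ft_force: [3.6, -19.4, -7.8]
opening: -0.0
```

```bash
python3 - <<'E'
from h import *
rel(.006,-.0875,.124,284.6); krel()
E
```

```text
clock 24.85 S [ 0.0059 -0.087 ] z 0.1281 az 284.73 f [ -1.4 -19.6] -7.8 q6 -1.92
share [ 0.0008 -0.0002  0.0083] mm [ 0.4 -0.1  4.1] turn [-0.0065 -0.015   0.0015]
implied keeper 1.581 rho 0.0457
```

Hard stop reached at the predicted place (19 N). Back off and check.

Emit:
{"fn": "play_rows", "kwargs": {"rows": [{"dp": [0.01,0,0],"turn": [0,0,0]},{"dp": [0.06,0,0],"turn": [0,0,0]},{"dp": [0.09,0,-0.03],"turn": [0,0,0]},{"dp": [0.09,0,-0.08],"turn": [0,0,0]},{"dp": [0.09,0,0],"turn": [0,0,0]}]}}

```text
clock: 25.35
position: [0.6233, -0.2156, 0.1864]
tcp_rot: [0.002, 0.793, -0.609, 0.014]
ft_force: [1.7, 1.8, 0.2]
opening: 0.0005
```

Emit:
{"fn": "play_rows", "kwargs": {"rows": [{"dp": [0.09,0,0],"turn": [0,0,0]},{"dp": [0,0,0],"turn": [0,0,0]},{"dp": [0,0,0],"turn": [0,0,0]},{"dp": [0,0,0],"turn": [0,0,0]},{"dp": [0,0,0],"turn": [0,0,0]}]}}

```text
clock: 25.85
position: [0.6368, -0.2649, 0.1892]
tcp_rot: [0.001, 0.791, -0.611, 0.016]
ft_force: [0.5, -0.2, -0.3]
opening: 0.0001
```

```bash
python3 - <<'E'
from h import *
rel(.006,-.0875,.124,284.6)
snap('top','top16',(205,130,315,235),7)
snap('side','side16',(200,140,290,230),8)
E
```

```text
clock 25.85 S [ 0.0081 -0.3011] z 0.1892 az 284.61 f [ 0.5 -0.3] -0.3 q6 -2.22
share [-0.4304  0.0062  0.1189] mm [-215.2    3.1   59.4] turn [-0.0107 -0.0168  0.0002]
```

View pics/top16.png

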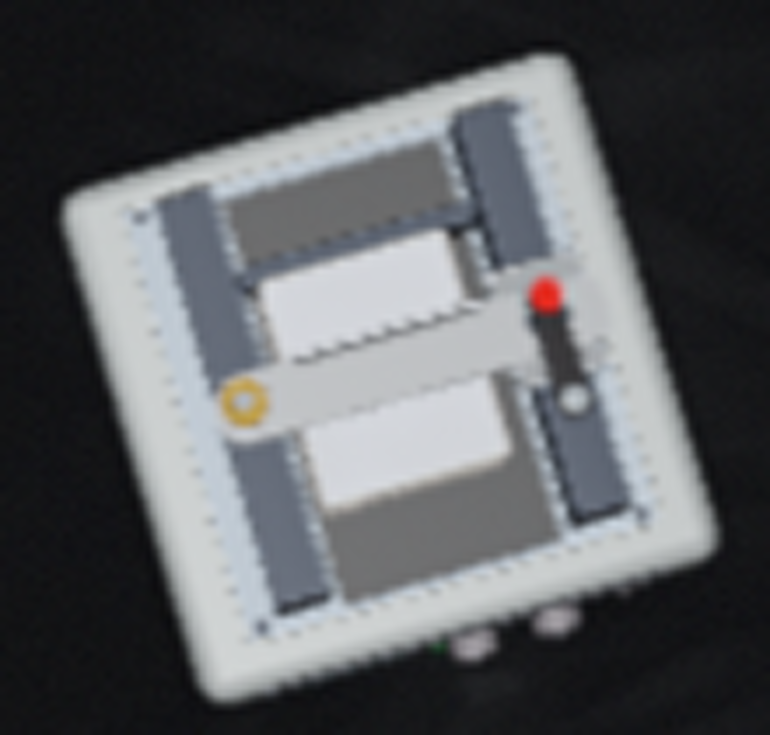

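View pics/side16.png

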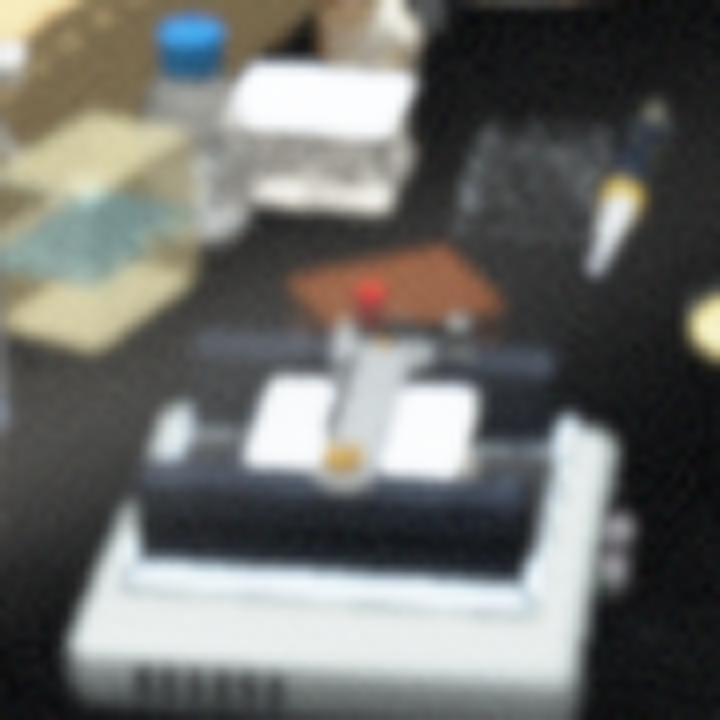

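```bash
python3 - <<'E'
from h import *
u=lambda x,y,z=.12: w2s(px2z('top',*up(x,y),z))
a=u(325,511);b=u(512,458);c=u(262,282);d=u(447,233);print(a,b,c,d,'yaw',np.arctan2(-(a[0]-b[0]),a[1]-b[1]))
k=u(547,294,.157)-np.array([-.04,-.069]);print('keeper',np.arctan2(k[1],k[0])+np.pi/2)
s=u(467,187)
robot.finish_job()
E
```

```text
[-0.05411988  0.04829745] [-0.05466398 -0.03705254] [0.05108018 0.04669167] [ 0.04934131 -0.03805742] yaw -0.006374822085599948
keeper 1.5831766765926165
the job is handed in; nothing more can be done
```

I did all three steps in order and handed the job in at about 25.9 s of the 51 s allowed. The hand-in reported no verdict.

**Last checks (images, before handing in):**
- **Box:** its yaw is about -0.006 rad. The front edge reads about 3 mm short of the expected home line, which is inside the 5 mm limit. The final push stopped hard at 16 N where the back stop was expected, so I take it to be touching.
- **Strap:** the brass stud was visible in the slot after the drop, and the strap lies across the box.
- **Keeper:** it measures 1.58 rad. The push ran into its stop at about 19 N.
- **Arm:** it is clear of everything, with force readings near zero.
- **Bystanders:** the arm stayed well clear of the two bottles and the petri dish, but I did not measure their positions again at the end.

**What went wrong on the way:**
- **Box askew:** the early pushes jammed it, then turned it too far, and one slipped off. Pushing off-centre squared it, and a central push then took it home.
- **Finger height:** the first try at the strap passed over the flange. The finger tips stood about 20 mm higher than the reported tool height, so I worked lower from then on. This probably also explains the poor early pushes.

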